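# Load the relay tester, crank its carriage to the dock and pin it

## Robot

A 6-joint arm with a two-finger parallel gripper is mounted at the origin on a cart in front of the work surface, level with it; the furniture and walls round the work are solid. World frame = base frame: x ahead of the robot, y to its left, z up, the work surface at z = 0. Lengths are in m, angles in rad, forces in N, time in s.
With the tool pointing down it reaches from about 0.375 to 0.9 m from the base axis. Payload 3.1 kg.
Tool frame: the origin (TCP) lies where the fingers leave the gripper's body, on its centre line; the fingertips stand 73 mm ahead of it and the grasp point (between the pads) lies 54 mm ahead of it; z points along the fingers, y is the line along which they close (so a half turn about z gives the same grasp; the last joint's range is limited). The gripper opens to 85 mm and grips with 20 to 120 N. Pads are 22 mm wide; open, the fingers measure 114 mm over their backs; the gripper's body (76 mm by 85 mm) begins 54 mm behind the grasp point. The pads swing forward as they close: fully open they stand 13 mm farther back than shut.
Start: joints at [0.988, 0.527, 1.433, -0, 1.181, -0.178], TCP at [0.246, 0.574, 0.304] pointing down, gripper open.
Joint ranges: [-3.08, 3.08], [-0.75, 2.2], [0.22, 2.44], [-1.43, 4.57], [0, 2.65], [-2.85, 2.85]. Speed limits (rad/s): [2.79, 2.79, 3.14, 3.14, 3.14, 3.14].

## Interface

Orientations are given as a unit quaternion [x, y, z, w].
In Python, from station import manip gives the robot as it stands.
- The arm moves only by the shell command python3 -m crank 'ROWS' [FORCE]. ROWS is JSON, a list of rows, each an object with "dp": the shift along the tool's x, y, z normalised to -1 to 1, where 1 is 50 cm, a list of three; "delta_rot": the turn, a rotation vector about the tool's x, y, z normalised to -1 to 1, where 1 is 2 pi rad, a list of three; "fingers": the opening, from -1 (shut) to 1 (fully open). A call has 1 to 12 rows; each row shifts and turns the commanded pose from where the row before left it, along the tool's axes as they then stand; what a row does not reach is not made up. A row lasts 1/12 s, in which the tool goes at most 41.7 mm and 7.16 degrees, less where a joint would pass 70% of its speed; a pose out of reach is approached as far as the arm can. A call with a number of a shift or a turn outside -1 to 1 is refused whole. A call with a gripper value outside its range is refused whole. The fingers move at their own pace and stop on an object; FORCE is the grip in N (left out, the last holds). Time passes only in rows, so rows that do not move let the fingers close. It gives the time, the measured TCP pose, the force, the opening and the grip force at its end, in the units of the state.
- manip.sense(): the state, without advancing time (a new reading comes with each control period).
- manip.snapshot(name): name is "side" or "top"; returns (picture, depth): 480x640x3 uint8, red, green, blue; 480x640 float32, m along the optical axis (not along the pixel's ray), 0 where there is no reading.
- manip.camera_model(name): a dict with "fx", "fy", "cx", "cy" (pixels), "origin" and "attitude" of the camera in the world. Camera axes: x right, y up, looking along -z (the intrinsics and any distortion apply to the point x, -y, -z); pixel columns grow to the right and rows downward; lengths in m; the calibration is good to about 2 mm. A picture is of the moment at which its call begins. camera_model takes no time and is no camera call.
- manip.sign_off(): hands the job in; it is judged then, once.
The state is a dict: "t": time; "q": joint angles; "qd": joint speeds; "tau": joint torques, N m; "tcp_pos": TCP position; "tool_rot": TCP orientation; "force": force on the tool from outside, world axes, zero at the start; "ft_torque": the same for the moment, N m; "finger_gap": opening from 0.0 (shut) to 1.0 (fully open); "gripper_force": force on a finger pad.
Only numpy, scipy, OpenCV 4.12 (cv2) and the standard library are available. Lean on these libraries where they do the work, as an engineer would, in place of code of your own. Each camera call takes 0.05 s, during which the arm holds its last target. There are 200 camera calls.

## Task

With the tester's carriage still pinned at its loading position, stand every relay upright and fully down in a nest of the carriage, one to a nest, either way round. Then draw the red-headed pin (the blue block has a spare hole to stand it in), run the carriage left to the dock (the black handwheel drives it) until its brass lug lines up with the left-hand fork, and push the pin through that fork and the lug until its collar is fully home. Leave the other things on the desk where they are.

Things in the scene. Friction and masses are not known exactly. Their poses are not given: they have to be found in the camera images.
- relay_1_mid (a point): one of up to four identical open-frame relays to be tested (None if absent in this run): dark foot plate 24 x 36 mm and 4 mm high, on it a grey block 18 mm wide in x (y from -8 to +14 mm, z from 4 to 20 mm over the underside) and a thin black upright plate, 32 mm high in all, 40 g. The point lies over the middle of the foot, 12 mm above its underside; axes x across (grip the grey block across x, 18 mm), y along the foot, z up
- relay_2_mid (a point): one of up to four identical open-frame relays to be tested (None if absent in this run): dark foot plate 24 x 36 mm and 4 mm high, on it a grey block 18 mm wide in x (y from -8 to +14 mm, z from 4 to 20 mm over the underside) and a thin black upright plate, 32 mm high in all, 40 g. The point lies over the middle of the foot, 12 mm above its underside; axes x across (grip the grey block across x, 18 mm), y along the foot, z up
- relay_3_mid (a point): one of up to four identical open-frame relays to be tested (None if absent in this run): dark foot plate 24 x 36 mm and 4 mm high, on it a grey block 18 mm wide in x (y from -8 to +14 mm, z from 4 to 20 mm over the underside) and a thin black upright plate, 32 mm high in all, 40 g. The point lies over the middle of the foot, 12 mm above its underside; axes x across (grip the grey block across x, 18 mm), y along the foot, z up
- relay_4_mid (a point): one of up to four identical open-frame relays to be tested (None if absent in this run): dark foot plate 24 x 36 mm and 4 mm high, on it a grey block 18 mm wide in x (y from -8 to +14 mm, z from 4 to 20 mm over the underside) and a thin black upright plate, 32 mm high in all, 40 g. The point lies over the middle of the foot, 12 mm above its underside; axes x across (grip the grey block across x, 18 mm), y along the foot, z up
- nest_1 (a point): one of four equal nests on the tester's carriage: a shallow rectangular tray 29 mm (x) by 41 mm (y) inside with white walls 5 mm high and 4 mm thick; a relay stands in it foot down, lengthwise, either way round. The point lies 12 mm above the nest floor at its middle, exactly where the point of a seated relay comes to lie; axes x across, y along the nest (the direction in which the carriage slides), z up. Moves with the carriage
- nest_2 (a point): one of four equal nests on the tester's carriage: a shallow rectangular tray 29 mm (x) by 41 mm (y) inside with white walls 5 mm high and 4 mm thick; a relay stands in it foot down, lengthwise, either way round. The point lies 12 mm above the nest floor at its middle, exactly where the point of a seated relay comes to lie; axes x across, y along the nest (the direction in which the carriage slides), z up. Moves with the carriage
- nest_3 (a point): one of four equal nests on the tester's carriage: a shallow rectangular tray 29 mm (x) by 41 mm (y) inside with white walls 5 mm high and 4 mm thick; a relay stands in it foot down, lengthwise, either way round. The point lies 12 mm above the nest floor at its middle, exactly where the point of a seated relay comes to lie; axes x across, y along the nest (the direction in which the carriage slides), z up. Moves with the carriage
- nest_4 (a point): one of four equal nests on the tester's carriage: a shallow rectangular tray 29 mm (x) by 41 mm (y) inside with white walls 5 mm high and 4 mm thick; a relay stands in it foot down, lengthwise, either way round. The point lies 12 mm above the nest floor at its middle, exactly where the point of a seated relay comes to lie; axes x across, y along the nest (the direction in which the carriage slides), z up. Moves with the carriage
- pin_knob (a point): the headed locking pin: steel shank 10 mm thick and 34 mm long, the last 7 mm tapered to a 4 mm point, then a steel collar 22 mm wide and 4 mm thick, then a round red knob 16 mm wide and 30 mm long to grip; 60 g. This point is the middle of the knob, 19 mm above the underside of the collar; z points from the tip to the knob. At the start it stands in the load fork and lug
- pin_seat (a point): the centre of the underside of the locking pin's collar (the face that seats on a fork); z up along the pin
- load_hole (a point): centre of the mouth, on the top face, of the hole in the right-hand steel fork (loading position), 53 mm above the desk. A fork is two level steel plates 8 mm thick, 12 mm apart, 30 mm wide, each with a 12 mm hole, one above the other; the lug lies between them. z up, y the way the carriage slides to dock
- dock_hole (a point): the same for the left-hand steel fork (docked position), 46 mm from the load fork along y. The pin is home in it when it passes through both plates and the lug and its collar lies on the top plate, so that pin_seat coincides with this point. The handwheel's rim stands 23 mm from the seated pin's knob, on the +y side
- spare_hole (a point): centre of the mouth of a 13 mm hole, 36 mm deep, in the top of the blue contact block at the left end of the tester, 53 mm above the desk: a socket to stand the pin in while the carriage is moved
- lug_hole (a point): centre of the upper mouth of the 12 mm hole in the carriage's brass lug (8 mm thick), 10 mm below the forks' top faces; moves with the carriage. When it lies straight under dock_hole the carriage is docked
- wheel_rim (a point): middle of the black handwheel, 58 mm in diameter and 22 mm thick, lying level on the green gearbox, turning about the vertical; the point lies on its axis half-way up the rim, 82 mm above the desk. Grip it across the rim from above. Turned clockwise seen from above it drives the carriage to the dock, 6.5 mm per radian, against a friction of about 0.06 N m; it stays where it is left, and it is blocked while the pin is in fork and lug
- handwheel (a joint): angle of the handwheel in rad, 0 at the loading position, growing clockwise seen from above; docked at 7.08, stops at 8.0. The carriage follows at 6.5 mm per rad
- test_lamp: bystander: blue bulb in a black round base with two coil feet, 49 mm high; origin at the centre of its underside
- flux_bottle: bystander: dropper bottle with red spout cap, 33 mm wide, 99 mm high; origin at the centre of its underside
- tape_roll: bystander: roll of black tape, 62 mm wide, 19 mm high; origin at the centre of its underside
- inline_box: bystander, no relay: black moulded in-line box 26 x 32 x 21 mm; origin at the centre of its underside
- battery: bystander: blue block battery 26 x 49 x 17 mm, lying; origin at the centre of its underside

How it is judged:
On the way, in this order (a step that is already met when the one before it is completed fails the run):
1. every relay stands in a nest while the pin still holds the carriage at the load fork ((distance between relay_1_mid and nest_1 below 0.005 m or distance between relay_1_mid and nest_2 below 0.005 m or distance between relay_1_mid and nest_3 below 0.005 m or distance between relay_1_mid and nest_4 below 0.005 m) and angle between each of relay_1_mid, relay_2_mid, relay_3_mid, relay_4_mid's own z axis and vertical below 0.08 rad and (distance between relay_2_mid and nest_1 below 0.005 m or distance between relay_2_mid and nest_2 below 0.005 m or distance between relay_2_mid and nest_3 below 0.005 m or distance between relay_2_mid and nest_4 below 0.005 m) and (distance between relay_3_mid and nest_1 below 0.005 m or distance between relay_3_mid and nest_2 below 0.005 m or distance between relay_3_mid and nest_3 below 0.005 m or distance between relay_3_mid and nest_4 below 0.005 m) and (distance between relay_4_mid and nest_1 below 0.005 m or distance between relay_4_mid and nest_2 below 0.005 m or distance between relay_4_mid and nest_3 below 0.005 m or distance between relay_4_mid and nest_4 below 0.005 m) and distance between pin_seat and load_hole below 0.005 m), for 0.2 s.
2. the carriage is cranked to the dock, its lug under the dock fork's hole, the pin drawn (horizontal distance between lug_hole and dock_hole below 0.0025 m and horizontal distance between pin_seat and load_hole above 0.015 m), for 0.2 s.
At the end, for the whole second after the job is handed in: every relay stands upright in a nest (its point within 5 mm of the nest's, tilt under 0.08 rad); the lug hole is within 2.5 mm of the dock fork's hole in plan; the pin is through both, collar within 3 mm of its seat, tilt under 0.06 rad ((distance between relay_1_mid and nest_1 below 0.005 m or distance between relay_1_mid and nest_2 below 0.005 m or distance between relay_1_mid and nest_3 below 0.005 m or distance between relay_1_mid and nest_4 below 0.005 m) and angle between each of relay_1_mid, relay_2_mid, relay_3_mid, relay_4_mid's own z axis and vertical below 0.08 rad and (distance between relay_2_mid and nest_1 below 0.005 m or distance between relay_2_mid and nest_2 below 0.005 m or distance between relay_2_mid and nest_3 below 0.005 m or distance between relay_2_mid and nest_4 below 0.005 m) and (distance between relay_3_mid and nest_1 below 0.005 m or distance between relay_3_mid and nest_2 below 0.005 m or distance between relay_3_mid and nest_3 below 0.005 m or distance between relay_3_mid and nest_4 below 0.005 m) and (distance between relay_4_mid and nest_1 below 0.005 m or distance between relay_4_mid and nest_2 below 0.005 m or distance between relay_4_mid and nest_3 below 0.005 m or distance between relay_4_mid and nest_4 below 0.005 m) and distance between pin_seat and dock_hole below 0.003 m and angle between pin_seat's own z axis and vertical below 0.06 rad and horizontal distance between lug_hole and dock_hole below 0.0025 m); the robot touches nothing.
It fails at once if a bystander (test lamp, flux bottle, tape roll, battery, black in-line box) is shifted by more than 3 cm (distance of any of test_lamp, flux_bottle, tape_roll, battery, inline_box from where it was at the start of the episode above 0.03 m).
Of relay_1, relay_2, relay_3, relay_4 only 2 to 4 are there at a start; the rules pass over those that are not, and their reading is None.
At some moment in a run one of relay_1, relay_2, relay_3, relay_4 may be knocked a few centimetres aside while the robot is not near it.
It also fails if it takes over 210 s, if anything falls off the work surface, if the arm or the gripper's body presses on something with over 40 N, if the wrist force passes 120 N, or if a joint passes its speed limit or range.

## Working session

There is one attempt and no reset: what is moved stays moved. The work goes in short steps, Python scripts to look and compute and a shell command to move; the robot and the scene stay as the last step left them, time stands still between calls to the robot, and variables do not carry over. Pictures are saved under pics/ and viewed, at most 14 in all, crops included, and the job is handed in when it is done.

```bash
mkdir -p pics; ls; cat > h.py <<'E'
import numpy as np, cv2
from scipy.spatial.transform import Rotation as R
from station import manip
def cam(n):
    c=manip.camera_model(n); return c
def rot(c):
    a=np.array(c["attitude"],float)
    return a if a.shape==(3,3) else R.from_quat(a).as_matrix()
def ray(n,u,v):
    c=cam(n); d=rot(c)@np.array([(u-c["cx"])/c["fx"],-(v-c["cy"])/c["fy"],-1.]); return np.array(c["origin"]),d
def onz(n,u,v,z):
    o,d=ray(n,u,v); return o+d*(z-o[2])/d[2]
def cloud(n,depth):
    c=cam(n); v,u=np.mgrid[:480,:640]
    p=np.stack([(u-c["cx"])/c["fx"]*depth,-(v-c["cy"])/c["fy"]*depth,-depth],-1)
    return p@rot(c).T+np.array(c["origin"])
def snap(n,name):
    im,d=manip.snapshot(n); cv2.imwrite(f"pics/{name}.png",im[:,:,::-1]); np.save(f"pics/{name}.npy",d); return im,d
def st():
    s=manip.sense(); r=R.from_quat(s["tool_rot"])
    print("t",round(s["t"],2),"tcp",np.round(s["tcp_pos"],4),"x",np.round(r.as_matrix()[:,0],3),"z",np.round(r.as_matrix()[:,2],3),"F",np.round(s["force"],1),"gap",round(s["finger_gap"],3),"gf",s["gripper_force"],"q",np.round(s["q"],2))
E
python3 - <<'E'
from h import *
for n in("top","side"):
    print(cam(n)); snap(n,n+"0")
st()
E
```

```text
pics
{'fx': 587.4062360580532, 'fy': 587.4062360580532, 'cx': 319.4742388855754, 'cy': 238.9906991739659, 'origin': array([ 0.07091011, -0.20613266,  1.73598643]), 'attitude': array([ 0.09874156, -0.09422338, -0.69041183,  0.71042492])}
{'fx': 457.86981238369395, 'fy': 457.86981238369395, 'cx': 320.79994084428193, 'cy': 242.95118777099535, 'origin': array([0.39047481, 0.67750976, 0.69484296]), 'attitude': array([-0.04049844,  0.4515314 ,  0.88837394, -0.07260175])}
t 0.1 tcp [0.2458 0.5741 0.303 ] x [-0.919  0.394  0.   ] z [-0.001 -0.002 -1.   ] F [ 0.   0.1 -1.3] gap 1.001 gf 0.0 q [ 0.99  0.53  1.43  0.    1.18 -0.18]
```

View pics/top0.png

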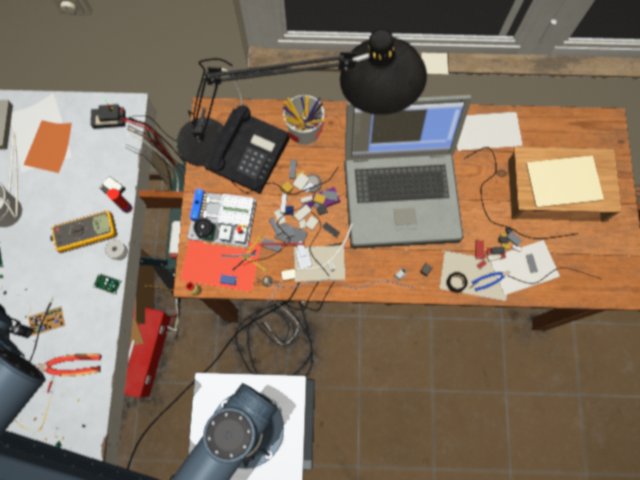

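View pics/side0.png

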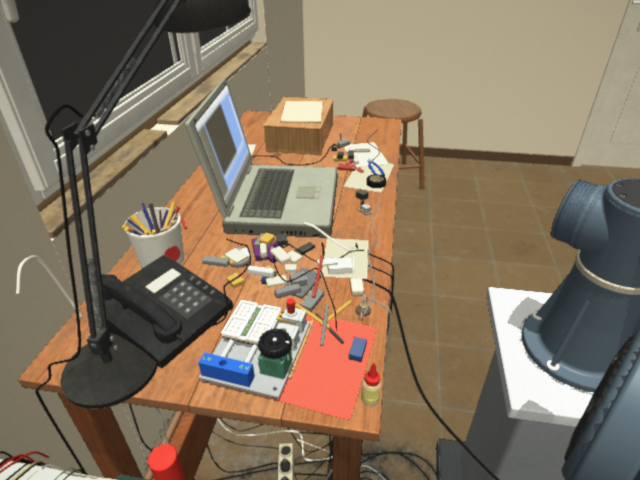

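```bash
python3 - <<'E'
import cv2,numpy as np
a=cv2.imread("pics/top0.png"); b=cv2.imread("pics/side0.png")
cv2.imwrite("pics/c1.png",cv2.resize(a[180:300,175:335],None,fx=5,fy=5,interpolation=cv2.INTER_CUBIC))
cv2.imwrite("pics/c2.png",cv2.resize(b[260:410,190:390],None,fx=4,fy=4,interpolation=cv2.INTER_CUBIC))
l=cv2.resize(a[220:300,380:560],None,fx=4,fy=4,interpolation=cv2.INTER_CUBIC); r=cv2.resize(b[130:280,190:400],None,fx=3.4,fy=3.4,interpolation=cv2.INTER_CUBIC)[:,:714]
r=cv2.resize(b[140:280,200:400],(400,280),interpolation=cv2.INTER_CUBIC)
o=np.zeros((600,720,3),np.uint8); o[:320]=l; o[320:600,:400]=r
cv2.imwrite("pics/c3.png",o)
E
```

```text
(no output)
```

View pics/c1.png

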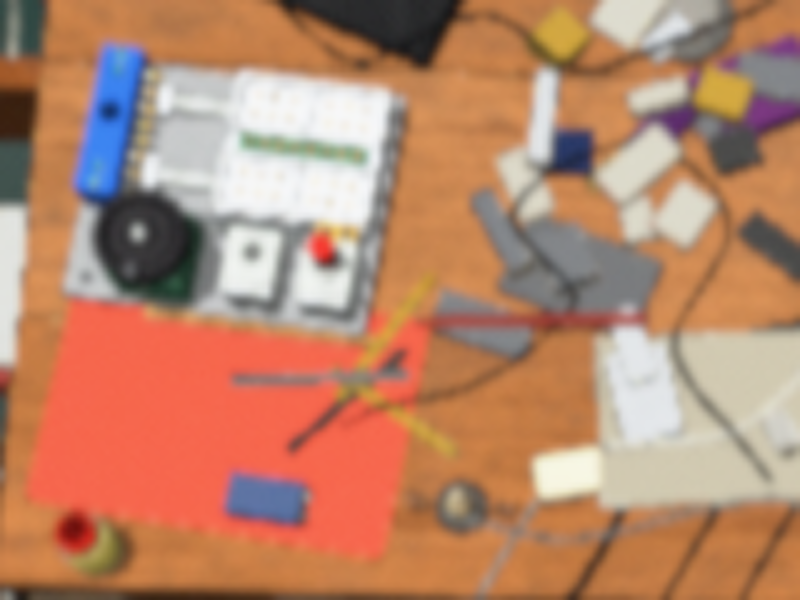

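View pics/c2.png

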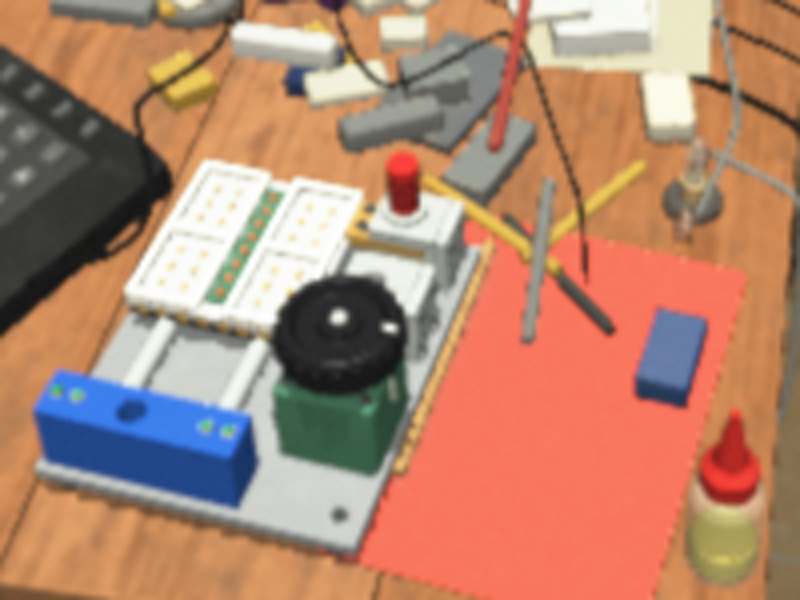

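View pics/c3.png

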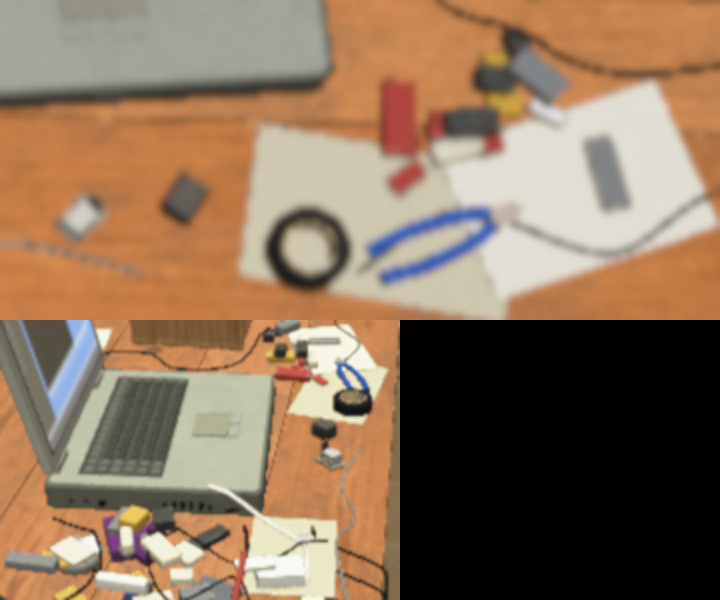

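```bash
python3 - <<'E'
from h import *
for n,(x0,x1,y0,y1) in {"top":(175,560,170,310),"side":(190,400,130,410)}.items():
    d=np.load(f"pics/{n}0.npy"); P=cloud(n,d)
    for u,v in ([(400,274),(426,269),(456,281),(239,230),(190,300),(620,300),(190,110),(305,262),(380,100)] if n=="top" else [(365,209),(362,194),(290,305)]):
        print(n,(u,v),np.round(P[v,u],3))
    h=np.clip(P[...,2]*1000,0,60)/60*255; h[d==0]=0
    h=cv2.applyColorMap(h.astype(np.uint8),cv2.COLORMAP_TURBO)[y0:y1,x0:x1]
    im=cv2.imread(f"pics/{n}0.png")[y0:y1,x0:x1]
    s=2 
    o=np.vstack([im,h]) if n=="top" else np.hstack([im,h])
    o=cv2.resize(o,None,fx=2 if n=="top" else 1.9,fy=2 if n=="top" else 1.9,interpolation=cv2.INTER_CUBIC)
    print(o.shape); cv2.imwrite(f"pics/h{n}.png",o)
E
```

```text
top (400, 274) [ 0.451 -0.432  0.018]
top (426, 269) [ 0.468 -0.509  0.022]
top (456, 281) [ 0.44  -0.603 -0.006]
top (239, 230) [0.554 0.047 0.09 ]
top (190, 300) [ 0.483  0.366 -0.754]
top (620, 300) [ 0.395 -1.09  -0.003]
top (190, 110) [ 1.042  0.277 -0.108]
top (305, 262) [ 0.475 -0.147  0.041]
top (380, 100) [ 0.731 -0.32   0.551]
(560, 770, 3)
side (365, 209) [ 0.454 -0.419  0.016]
side (362, 194) [ 0.469 -0.494  0.02 ]
side (290, 305) [0.559 0.056 0.081]
(532, 798, 3)
```

View pics/htop.png

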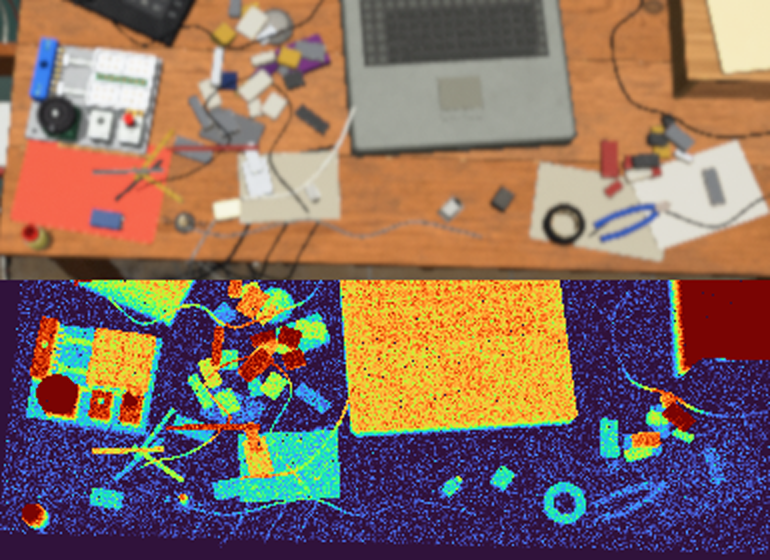

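```bash
python3 - <<'E'
from h import *
a=cv2.imread("pics/top0.png"); b=cv2.imread("pics/side0.png")
c=[a[250:285,305:345],a[255:290,382:422],b[230:265,335:375],b[190:225,345:385]]
c=[cv2.resize(x,(400,300),interpolation=cv2.INTER_CUBIC) for x in c]
cv2.imwrite("pics/r0.png",np.vstack([np.hstack(c[:2]),np.hstack(c[2:])]))
P=cloud("top",np.load("pics/top0.npy"))
for lab,(u0,u1,v0,v1) in {"card":(325,345,276,279),"r2":(318,342,255,277),"r1":(388,412,262,285)}.items():
    print(lab,np.round(np.percentile(P[v0:v1,u0:u1,2],[5,25,50,75,95,99]),3))
print("plates", np.round([np.median(P[v-1:v+2,u-1:u+2].reshape(-1,3),0) for u,v in [(300,272),(335,278),(205,285),(250,270)]],3))
E
```

```text
card [0.014 0.017 0.02  0.023 0.027 0.73 ]
r2 [0.013 0.017 0.021 0.024 0.031 0.041]
r1 [-0.008 -0.003  0.     0.005  0.022  0.869]
plates [[ 0.448 -0.133  0.019]
 [ 0.435 -0.238  0.02 ]
 [ 0.405  0.152 -0.   ]
 [ 0.454  0.02   0.001]]
```

View pics/r0.png

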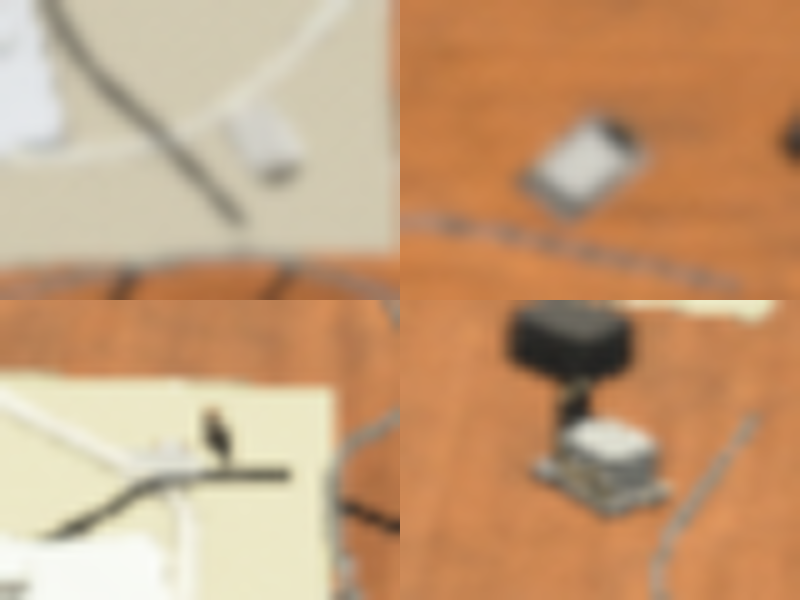

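View pics/hside.png

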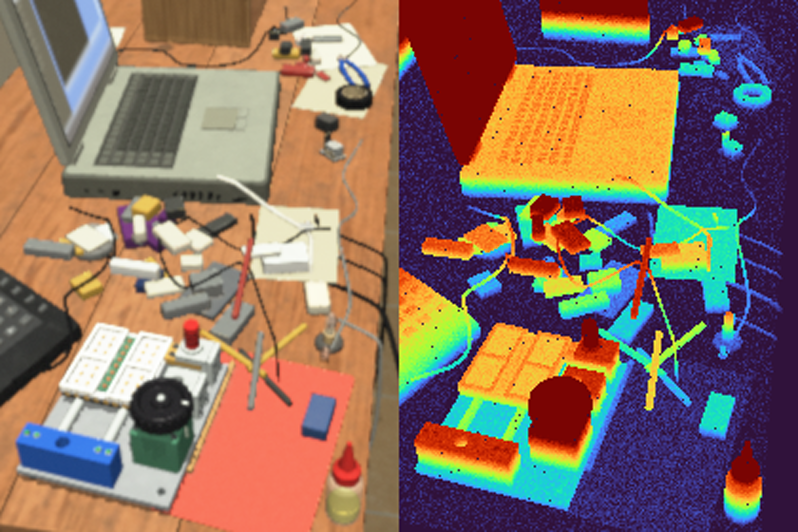

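```bash
cat > m.py <<'E'
from h import *
def rectz(n,mask,z):
    c,_=cv2.findContours(mask.astype(np.uint8),cv2.RETR_EXTERNAL,cv2.CHAIN_APPROX_NONE)
    c=max(c,key=cv2.contourArea)[:,0]
    p=np.array([onz(n,u,v,z)[:2] for u,v in c])
    (cx,cy),(w,h),a=cv2.minAreaRect((p*1000).astype(np.float32)); return np.round([cx,cy,w,h,a],1)
E
python3 - <<'E'
from m import *
for n in("top","side"):
    im=cv2.imread(f"pics/{n}0.png"); hsv=cv2.cvtColor(im,cv2.COLOR_BGR2HSV).astype(int); P=cloud(n,np.load(f"pics/{n}0.npy"))
    H,S,V=hsv[...,0],hsv[...,1],hsv[...,2]
    reg=(P[...,0]>.5)&(P[...,0]<.75)&(P[...,1]>-.12)&(P[...,1]<.15)
    for nm,m,z in [("blue",(H>100)&(H<125)&(S>130)&(V>90)&(P[...,2]>.04),.053),
                 ("wheel",(V<75)&(P[...,2]>.07),.093),
                 ("red",((H<8)|(H>172))&(S>150)&(P[...,2]>.065)&(P[...,0]<.6),.087),
                 ("white",(S<40)&(V>170)&(P[...,2]>.02)&(P[...,2]<.05)&(P[...,0]>.595),None),
                 ("fork",(S<40)&(V>150)&(P[...,2]>.044)&(P[...,0]<.595),.053)]:
        m=m&reg; 
        if nm=="white":
            m=cv2.morphologyEx(m.astype(np.uint8),cv2.MORPH_OPEN,np.ones((3,3)))
            m=cv2.morphologyEx(m,cv2.MORPH_CLOSE,np.ones((9,9)))>0
        nc,l,s,c=cv2.connectedComponentsWithStats(m.astype(np.uint8))
        for i in np.argsort(-s[1:,4])[:2]+1:
            if s[i,4]<8: continue
            mm=l==i; q=P[mm]; zz=np.percentile(q[:,2],[10,50,90,97])
            print(n,nm,s[i],np.round(q.mean(0),4),np.round(zz,3),rectz(n,mm,z or np.percentile(q[:,2],70)))
    # relay blocks
for n,u0,u1,v0,v1 in[("top",326,338,259,274),("side",345,365,238,256)]:
    P=cloud(n,np.load(f"pics/{n}0.npy")); print((P[v0:v1,u0:u1,2]*1000).round().astype(int))
E
```

```text
top wheel [204 219  10  18 116] [0.5585 0.1391 0.0879] [0.08  0.089 0.096 0.098] [557.4 136.3  26.3  51.8  88.6]
top red [238 227   3   5  14] [0.5583 0.048  0.0857] [0.08  0.088 0.09  0.092] [557.5  48.   12.5   5.9   3.8]
top white [210 194  43  28 869] [0.6364 0.0769 0.0403] [0.031 0.039 0.046 0.049] [638.3  84.1 127.2  84.4  87.9]
top white [276 211   8  12  57] [ 0.617  -0.0646  0.0356] [0.03  0.035 0.043 0.045] [615.1 -64.7  40.9  16.   24.7]
top fork [219 225  12  15 135] [0.5566 0.0952 0.0531] [0.048 0.053 0.059 0.06 ] [557.1  95.4  31.   43.2  86.2]
top fork [234 229  13  13  96] [0.5467 0.049  0.0528] [0.047 0.052 0.058 0.063] [550.8  50.   30.7  38.9  82.7]
side wheel [263 329  28  12 191] [0.5634 0.1411 0.0897] [0.087 0.089 0.093 0.094] [561.1 143.9  22.9  50.   87.9]
side red [286 298   9  14  88] [0.5593 0.0526 0.0805] [0.069 0.082 0.088 0.089] [556.4  60.3  14.9  36.8  22.7]
side white [ 222  300   55   57 1650] [0.6399 0.0794 0.0422] [0.035 0.04  0.045 0.046] [639.4  90.6 139.5  85.9  83.6]
side white [264 272  19  12 113] [ 0.6265 -0.062   0.0366] [0.035 0.036 0.038 
[... 1285 characters left out ...]
20 20]
 [21 22 23 21 20 21 21 21 19 20 24 28 30 20 21 20 21 22 19 19]
 [20 19 21 20 19 21 20 21 21 19 20 25 27 20 20 22 20 21 20 21]
 [27 30 21 21 20 20 22 20 23 19 19 21 25 17 18 19 20 20 21 18]
 [28 28 30 20 20 20 20 20 19 18 19 20 23 21 22 20 19 19 20 18]
 [20 26 27 31 31 21 19 20 17 22 21 21 34 30 31 28 29 26 25 21]
 [22 20 20 29 38 39 37 36 35 34 33 33 31 29 28 27 27 26 22 19]
 [20 21 21 38 36 35 35 19 21 19 20 20 18 20 18 20 21 20 19 19]
 [22 21 37 33 21 33 37 36 19 21 22 19 21 19 19 18 18 22 21 21]
 [35 35 31 19 18 20 35 39 42 19 21 20 20 19 20 19 21 20 19 21]
 [33 20 20 19 20 20 19 42 43 21 21 21 22 20 20 21 20 20 19 19]
 [19 18 20 20 21 22 21 41 44 40 20 19 23 20 22 18 20 21 22 20]]
```

```bash
cat > ortho.py <<'E'
from h import *
def ortho(n,im,x0,x1,y0,y1,z,s,tick=20):
    # output: up = +x, left = +y ; s px per mm
    W=int((y1-y0)*1000*s);Hh=int((x1-x0)*1000*s)
    c=cam(n);v,u=np.mgrid[:Hh,:W]
    X=np.stack([x1-v/s/1000,y1-u/s/1000,np.full(u.shape,z)],-1)-np.array(c["origin"])
    q=X@rot(c); mu=(c["cx"]+c["fx"]*q[...,0]/-q[...,2]).astype(np.float32); mv=(c["cy"]-c["fy"]*q[...,1]/-q[...,2]).astype(np.float32)
    o=cv2.remap(im,mu,mv,cv2.INTER_CUBIC)
    for k in np.arange(np.ceil(y0*1000/tick)*tick,y1*1000,tick): cv2.line(o,(int((y1*1000-k)*s),0),(int((y1*1000-k)*s),Hh),(0,0,255) if abs(k%100)<1e-6 else (0,200,0),1)
    for k in np.arange(np.ceil(x0*1000/tick)*tick,x1*1000,tick): cv2.line(o,(0,int((x1*1000-k)*s)),(W,int((x1*1000-k)*s)),(0,0,255) if abs(k%100)<1e-6 else (0,200,0),1)
    return o
E
python3 - <<'E'
from ortho import *
t=cv2.imread("pics/top0.png");s=cv2.imread("pics/side0.png")
A=np.hstack([ortho(n,i,.52,.70,-.03,.20,.043,1.7) for n,i in(("top",t),("side",s))])
B=np.hstack([ortho(n,i,x-.03,x+.03,y-.03,y+.03,.02,3.2,10) for x,y in((.451,-.43),(.455,-.225)) for n,i in(("top",t),("side",s))])
w=max(A.shape[1],B.shape[1]); pad=lambda a:np.pad(a,((0,4),(0,w-a.shape[1]),(0,0)))
print(A.shape,B.shape); cv2.imwrite("pics/o1.png",np.vstack([pad(A),pad(B)]))
E
```

```text
(305, 782, 3) (191, 766, 3)
```

View pics/o1.png

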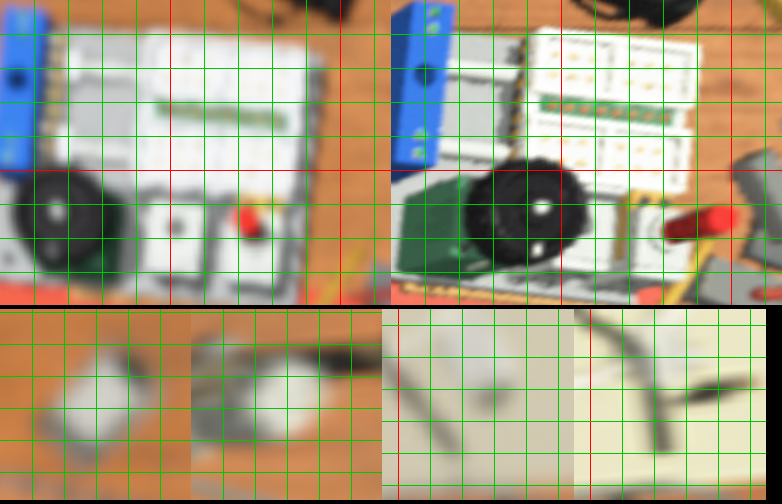

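```bash
python3 - <<'E'
from ortho import *
ims={n:cv2.imread(f"pics/{n}0.png") for n in("top","side")}
def tri(a,b):
    o1,d1=ray("top",*a);o2,d2=ray("side",*b)
    t=np.linalg.lstsq(np.stack([d1,-d2],1),o2-o1,rcond=None)[0]; p,q=o1+d1*t[0],o2+d2*t[1]
    return np.round((p+q)/2,4),round(np.linalg.norm(p-q),4)
print("hub",tri((202.6,226.6),(275,339.2)));print("knobtop",tri((239,229),(290.5,300)));print("spare",tri((196.8,202),(223,362.75)))
print("collar side z.055",onz("side",290.75,313.25,.055).round(4),"dockhole top",onz("top",225.4,230.4,.053).round(4))
def comp(n,x,y,z,smax,r=.03,vmin=0):
    b=ims[n]; o=np.array(ortho(n,b,x-r,x+r,y-r,y+r,z,4,1000)); h=cv2.cvtColor(o,cv2.COLOR_BGR2HSV)
    m=((h[...,1]<smax)&(h[...,2]>=vmin)).astype(np.uint8); nc,l,s,c=cv2.connectedComponentsWithStats(m)
    k=min((i for i in range(1,nc) if s[i,4]>300),key=lambda i:np.hypot(*(c[i]-r*4000)),default=None)
    if k is None: print(n,"none",np.percentile(h[...,1],[1,10,50]));return
    ct=max(cv2.findContours((l==k).astype(np.uint8),0,1)[0],key=cv2.contourArea)
    (u,v),(w,hh),a=cv2.minAreaRect(ct); print(n,smax,"c",round(x+r-v/4000,4),round(y+r-u/4000,4),"size",round(w/4,1),round(hh/4,1),"ang(px)",round(a,1),"area",s[k,4]/16,"mean",round(x+r-c[k][1]/4000,4),round(y+r-c[k][0]/4000,4))
for sm in(90,120): comp("top",.451,-.43,.01,sm)
for vm in(150,):
    for n in ims: comp(n,.451,-.43,.02,90,vmin=vm)
for sm in(22,28,34): comp("top",.4675,-.227,.02,sm,.02)
comp("side",.4675,-.227,.02,30,.02)
E
```

```text
hub (array([0.5618, 0.1544, 0.0913]), np.float64(0.0024))
knobtop (array([0.5586, 0.0481, 0.0862]), np.float64(0.0016))
spare (array([0.6506, 0.1873, 0.0512]), np.float64(0.0015))
collar side z.055 [0.5593 0.0524 0.055 ] dockhole top [0.562  0.0936 0.053 ]
top 90 c 0.4529 -0.4321 size 24.4 36.1 ang(px) 45.0 area 801.8125 mean 0.4529 -0.4325
top 120 c 0.4529 -0.4325 size 27.8 40.0 ang(px) 44.2 area 1008.125 mean 0.453 -0.4328
top 90 c 0.4521 -0.4325 size 24.5 30.1 ang(px) 41.8 area 572.0 mean 0.4518 -0.4319
side 90 c 0.4524 -0.4294 size 20.9 29.2 ang(px) 45.0 area 463.125 mean 0.4525 -0.4297
top 22 c 0.4731 -0.2234 size 26.8 16.9 ang(px) 63.4 area 349.9375 mean 0.472 -0.2238
top 28 c 0.4726 -0.2228 size 30.7 20.7 ang(px) 50.5 area 523.3125 mean 0.4729 -0.2228
top 34 c 0.4725 -0.2216 size 34.5 25.7 ang(px) 56.3 area 679.0625 mean 0.4728 -0.2225
side 30 c 0.4746 -0.2251 size 20.6 26.4 ang(px) 50.0 area 341.75 mean 0.4734 -0.2236
```

```bash
cat > plan.py <<'E'
from h import *
import sys
def plan(x,y,z,psi=None):
    """rows to bring TCP to x,y,z with closing axis yaw psi (deg); turn first, then shift"""
    s=manip.sense(); M=R.from_quat(s["tool_rot"]); p=np.array(s["tcp_pos"])
    T=M
    if psi is not None:
        # ideal: z down, y at psi
        a=np.radians(psi); Y=np.array([np.cos(a),np.sin(a),0]);Z=np.array([0,0,-1.]);T=R.from_matrix(np.stack([np.cross(Y,Z),Y,Z],1))
        d=(M.inv()*T).as_rotvec(); n=int(np.ceil(np.linalg.norm(d)/.12)) or 1
        print("turn total(norm)",np.round(d/2/np.pi,4),"rows>=",n,"each",np.round(d/2/np.pi/n,4))
    d=T.inv().apply(np.array([x,y,z])-p); n=max(1,int(np.ceil(np.linalg.norm(d)/.035)))
    print("shift total(norm)",np.round(d/.5,4),"rows>=",n,"each",np.round(d/.5/n,4))
if __name__=="__main__": st(); plan(*map(float,sys.argv[1:]))
E
python3 plan.py .45 .3 .3 45
python3 - <<'E'
from h import *
# shifts for second leg in the psi=45 frame
a=np.radians(45);Y=np.array([np.cos(a),np.sin(a),0]);X=np.cross(Y,[0,0,-1.]);d=np.array([.4515-.45,-.431-.3,0]);print(X@d/.5,Y@d/.5)
E
```

```text
t 0.1 tcp [0.2458 0.5741 0.303 ] x [-0.919  0.394  0.   ] z [-0.001 -0.002 -1.   ] F [ 0.   0.1 -1.3] gap 1.001 gf 0.0 q [ 0.99  0.53  1.43  0.    1.18 -0.18]
turn total(norm) [-0.0003  0.      0.0606] rows>= 4 each [-0.0001  0.      0.0151]
shift total(norm) [-0.6763 -0.0989  0.0061] rows>= 10 each [-0.0676 -0.0099  0.0006]
-1.0359114344382923 -1.0316687937511726
```

```bash
python3 -m crank '[{"dp":[0,0,0],"delta_rot":[0,0,0.0152],"fingers":0},{"dp":[0,0,0],"delta_rot":[0,0,0.0152],"fingers":0},{"dp":[0,0,0],"delta_rot":[0,0,0.0152],"fingers":0},{"dp":[0,0,0],"delta_rot":[0,0,0.0152],"fingers":0}]' 40 && python3 -m crank '[{"dp":[-0.068,-0.01,0],"delta_rot":[0,0,0],"fingers":0},{"dp":[-0.068,-0.01,0],"delta_rot":[0,0,0],"fingers":0},{"dp":[-0.068,-0.01,0],"delta_rot":[0,0,0],"fingers":0},{"dp":[-0.068,-0.01,0],"delta_rot":[0,0,0],"fingers":0},{"dp":[-0.068,-0.01,0],"delta_rot":[0,0,0],"fingers":0},{"dp":[-0.068,-0.01,0],"delta_rot":[0,0,0],"fingers":0},{"dp":[-0.068,-0.01,0],"delta_rot":[0,0,0],"fingers":0},{"dp":[-0.068,-0.01,0],"delta_rot":[0,0,0],"fingers":0},{"dp":[-0.068,-0.01,0],"delta_rot":[0,0,0],"fingers":0},{"dp":[-0.068,-0.01,0],"delta_rot":[0,0,0],"fingers":0}]' && python3 -m crank '[{"dp":[-0.05,-0.05,0],"delta_rot":[0,0,0],"fingers":0},{"dp":[-0.05,-0.05,0],"delta_rot":[0,0,0],"fingers":0},{"dp":[-0.05,-0.05,0],"delta_rot":[0,0,0],"fingers":0},{"dp":[-0.05,-0.05,0],"delta_rot":[0,0,0],"fingers":0},{"dp":[-0.05,-0.05,0],"delta_rot":[0,0,0],"fingers":0},{"dp":[-0.05,-0.05,0],"delta_rot":[0,0,0],"fingers":0},{"dp":[-0.05,-0.05,0],"delta_rot":[0,0,0],"fingers":0},{"dp":[-0.05,-0.05,0],"delta_rot":[0,0,0],"fingers":0},{"dp":[-0.05,-0.05,0],"delta_rot":[0,0,0],"fingers":0},{"dp":[-0.05,-0.05,0],"delta_rot":[0,0,0],"fingers":0}]' && python3 plan.py .4515 -.431 .16 45
```

```text
t: 0.43
tcp_pos: [0.2459, 0.5742, 0.3033]
tool_rot: [0.386, 0.923, -0.001, -0.0]
force: [0.2, 0.0, 0.3]
finger_gap: 0.502
gripper_force: 0.0
t: 1.27
tcp_pos: [0.4513, 0.2969, 0.3036]
tool_rot: [0.383, 0.924, -0.0, -0.0]
force: [0.5, -1.0, 0.2]
finger_gap: 0.5
gripper_force: 0.0
t: 2.1
tcp_pos: [0.4497, -0.0567, 0.3038]
tool_rot: [0.383, 0.924, 0.0, -0.0]
force: [-0.3, 0.3, -0.0]
finger_gap: 0.501
gripper_force: 0.0
t 2.1 tcp [ 0.4497 -0.0567  0.3038] x [-0.706  0.708  0.   ] z [-0.  0. -1.] F [-0.3  0.3 -0. ] gap 0.501 gf 0.0 q [-0.37  0.3   1.85  0.    1.   -1.16]
turn total(norm) [-0.     -0.0001 -0.0002] rows>= 1 each [-0.     -0.0001 -0.0002]
shift total(norm) [-0.5318 -0.5268  0.2876] rows>= 12 each [-0.0443 -0.0439  0.024 ]
```

```bash
python3 -m crank '[{"dp":[-0.0443,-0.0439,0.024],"delta_rot":[0,0,0],"fingers":0},{"dp":[-0.0443,-0.0439,0.024],"delta_rot":[0,0,0],"fingers":0},{"dp":[-0.0443,-0.0439,0.024],"delta_rot":[0,0,0],"fingers":0},{"dp":[-0.0443,-0.0439,0.024],"delta_rot":[0,0,0],"fingers":0},{"dp":[-0.0443,-0.0439,0.024],"delta_rot":[0,0,0],"fingers":0},{"dp":[-0.0443,-0.0439,0.024],"delta_rot":[0,0,0],"fingers":0},{"dp":[-0.0443,-0.0439,0.024],"delta_rot":[0,0,0],"fingers":0},{"dp":[-0.0443,-0.0439,0.024],"delta_rot":[0,0,0],"fingers":0},{"dp":[-0.0443,-0.0439,0.024],"delta_rot":[0,0,0],"fingers":0},{"dp":[-0.0443,-0.0439,0.024],"delta_rot":[0,0,0],"fingers":0},{"dp":[-0.0443,-0.0439,0.024],"delta_rot":[0,0,0],"fingers":0},{"dp":[-0.0443,-0.0439,0.024],"delta_rot":[0,0,0],"fingers":0}]' && python3 -m crank '[{"dp":[0,0,0.04],"delta_rot":[0,0,0],"fingers":0},{"dp":[0,0,0.04],"delta_rot":[0,0,0],"fingers":0},{"dp":[0,0,0.04],"delta_rot":[0,0,0],"fingers":0},{"dp":[0,0,0.03],"delta_rot":[0,0,0],"fingers":0},{"dp":[0,0,0.01],"delta_rot":[0,0,0],"fingers":0},{"dp":[0,0,0],"delta_rot":[0,0,0],"fingers":-0.3},{"dp":[0,0,0],"delta_rot":[0,0,0],"fingers":-1},{"dp":[0,0,0],"delta_rot":[0,0,0],"fingers":-1},{"dp":[0,0,0],"delta_rot":[0,0,0],"fingers":-1},{"dp":[0,0,0],"delta_rot":[0,0,0],"fingers":-1},{"dp":[0,0,0],"delta_rot":[0,0,0],"fingers":-1},{"dp":[0,0,0],"delta_rot":[0,0,0],"fingers":-1}]' 30; python3 plan.py .4515 -.431 .08 45
```

```text
t: 3.1
tcp_pos: [0.451, -0.4307, 0.1588]
tool_rot: [0.383, 0.924, 0.0, -0.0]
force: [0.2, 0.2, -0.4]
finger_gap: 0.5
gripper_force: 0.0
t: 4.1
tcp_pos: [0.4516, -0.4295, 0.0805]
tool_rot: [0.383, 0.924, -0.0, 0.0]
force: [0.3, -0.5, 0.7]
finger_gap: 0.199
gripper_force: 32.5
t 4.1 tcp [ 0.4516 -0.4295  0.0805] x [-0.706  0.708 -0.001] z [ 0.001 -0.001 -1.   ] F [ 0.3 -0.5  0.7] gap 0.199 gf 32.52132296562195 q [-0.94  0.83  1.57 -0.    0.74 -1.72]
turn total(norm) [-0.      0.0001 -0.0002] rows>= 1 each [-0.      0.0001 -0.0002]
shift total(norm) [-0.002  -0.0023  0.001 ] rows>= 1 each [-0.002  -0.0023  0.001 ]
```

```bash
python3 -m crank '[{"dp":[0,0,-0.02],"delta_rot":[0,0,0],"fingers":-1},{"dp":[0,0,-0.04],"delta_rot":[0,0,0],"fingers":-1},{"dp":[0,0,-0.06],"delta_rot":[0,0,0],"fingers":-1},{"dp":[0,0,-0.06],"delta_rot":[0,0,0],"fingers":-1},{"dp":[0,0,-0.06],"delta_rot":[0,0,0],"fingers":-1},{"dp":[0,0,-0.02],"delta_rot":[0,0,0],"fingers":-1},{"dp":[0,0,0],"delta_rot":[0,0,0.014],"fingers":-1},{"dp":[0,0,0],"delta_rot":[0,0,0.014],"fingers":-1},{"dp":[0,0,0],"delta_rot":[0,0,0.014],"fingers":-1},{"dp":[0,0,0],"delta_rot":[0,0,0.014],"fingers":-1},{"dp":[0,0,0],"delta_rot":[0,0,0.014],"fingers":-1},{"dp":[0,0,0],"delta_rot":[0,0,0.014],"fingers":-1}]' && python3 -m crank '[{"dp":[0,0,0],"delta_rot":[0,0,0.014],"fingers":-1},{"dp":[0,0,0],"delta_rot":[0,0,0.014],"fingers":-1},{"dp":[0,0,0],"delta_rot":[0,0,0.014],"fingers":-1},{"dp":[0,0,0],"delta_rot":[0,0,0.014],"fingers":-1}]'; python3 plan.py .6576 .0422 .2 -5.85
```

```text
t: 5.1
tcp_pos: [0.4512, -0.429, 0.2097]
tool_rot: [0.613, 0.79, 0.0, -0.0]
force: [0.6, 1.3, -0.7]
finger_gap: 0.198
gripper_force: 32.6
t: 5.43
tcp_pos: [0.4512, -0.429, 0.2097]
tool_rot: [0.742, 0.671, 0.0, -0.0]
force: [-0.8, 0.3, -1.8]
finger_gap: 0.199
gripper_force: 32.6
t 5.43 tcp [ 0.4512 -0.429   0.2097] x [0.1   0.995 0.001] z [-0.001  0.001 -1.   ] F [-0.8  0.3 -1.8] gap 0.199 gf 32.57642090320587 q [-0.94  0.64  1.52 -0.    0.98 -0.84]
turn total(norm) [-0.0001 -0.0001  0.0003] rows>= 1 each [-0.0001 -0.0001  0.0003]
shift total(norm) [0.9796 0.3146 0.0193] rows>= 15 each [0.0653 0.021  0.0013]
```

```bash
python3 -m crank '[{"dp":[0.065,0.01,0],"delta_rot":[0,0,0],"fingers":-1},{"dp":[0.065,0.01,0],"delta_rot":[0,0,0],"fingers":-1},{"dp":[0.065,0.01,0],"delta_rot":[0,0,0],"fingers":-1},{"dp":[0.065,0.01,0],"delta_rot":[0,0,0],"fingers":-1},{"dp":[0.065,0.01,0],"delta_rot":[0,0,0],"fingers":-1},{"dp":[0.065,0.01,0],"delta_rot":[0,0,0],"fingers":-1},{"dp":[0.065,0.01,0],"delta_rot":[0,0,0],"fingers":-1},{"dp":[0.065,0.01,0],"delta_rot":[0,0,0],"fingers":-1},{"dp":[0.065,0.04,0],"delta_rot":[0,0,0],"fingers":-1},{"dp":[0.065,0.04,0],"delta_rot":[0,0,0],"fingers":-1},{"dp":[0.065,0.04,0],"delta_rot":[0,0,0],"fingers":-1},{"dp":[0.065,0.04,0],"delta_rot":[0,0,0],"fingers":-1}]' && python3 -m crank '[{"dp":[0.065,0.04,0],"delta_rot":[0,0,0],"fingers":-1},{"dp":[0.065,0.02,0],"delta_rot":[0,0,0],"fingers":-1},{"dp":[0.065,0.014,0.02],"delta_rot":[0,0,0],"fingers":-1},{"dp":[0,0,0.03],"delta_rot":[0,0,0],"fingers":-1},{"dp":[0,0,0.03],"delta_rot":[0,0,0],"fingers":-1},{"dp":[0,0,0],"delta_rot":[0,0,0],"fingers":-1}]'; python3 - <<'E'
from ortho import *
st()
s,d=snap("side","s1"); t,_=snap("top","t1"); s=s[:,:,::-1].copy();t=t[:,:,::-1].copy()
# relay foot underside ~ tcp z - .08 ; nest wall top .043
z=manip.sense()["tcp_pos"][2]-.08; print("foot z",z)
A=np.hstack([ortho("side",s,.57,.70,-.02,.12,.043,2.8,10),ortho("side",s,.6,.70,-.01,.09,z,3.6,10)[:364]])
cv2.imwrite("pics/o2.png",A); print(A.shape)
E
```

```text
t: 6.43
tcp_pos: [0.6086, -0.0508, 0.2099]
tool_rot: [0.74, 0.673, -0.0, -0.0]
force: [0.4, -0.9, 0.1]
finger_gap: 0.2
gripper_force: 32.6
t: 6.93
tcp_pos: [0.6521, 0.0422, 0.1665]
tool_rot: [0.74, 0.673, -0.002, -0.003]
force: [0.4, -0.7, -1.3]
finger_gap: 0.202
gripper_force: 32.6
t 6.93 tcp [0.6521 0.0422 0.1665] x [ 0.094  0.996 -0.   ] z [-0.007  0.001 -1.   ] F [ 0.4 -0.7 -1.3] gap 0.202 gf 32.575721740722656 q [-0.11  0.73  1.46 -0.    0.96 -0.01]
foot z 0.08924185370113603Traceback (most recent call last):
  File "<stdin>", line 6, in <module>
    return _nx.concatenate(arrs, 1, dtype=dtype, casting=casting)
           ~~~~~~~~~~~~~~~^^^^^^^^^^^^^^^^^^^^^^^^^^^^^^^^^^^^^^^
ValueError: all the input array dimensions except for the concatenation axis must match exactly, but along dimension 0, the array at index 0 has size 364 and the array at index 1 has size 359
```

```bash
python3 - <<'E'
from ortho import *
st()
s=cv2.imread("pics/s1.png")
a=ortho("side",s,.58,.70,-.02,.12,.043,2.8,10);b=ortho("side",s,.61,.70,-.01,.09,.091,3.7,10); h=min(len(a),len(b))
A=np.hstack([a[:h],b[:h]])
cv2.imwrite("pics/o2.png",A); print(A.shape)
E
```

```text
t 7.03 tcp [0.6537 0.041  0.1692] x [ 0.096  0.995 -0.   ] z [-0.002  0.    -1.   ] F [ 0.2 -0.  -0. ] gap 0.2 gf 32.57695734500885 q [-0.11  0.73  1.46 -0.    0.96 -0.01]
(332, 760, 3)
```

View pics/o2.png

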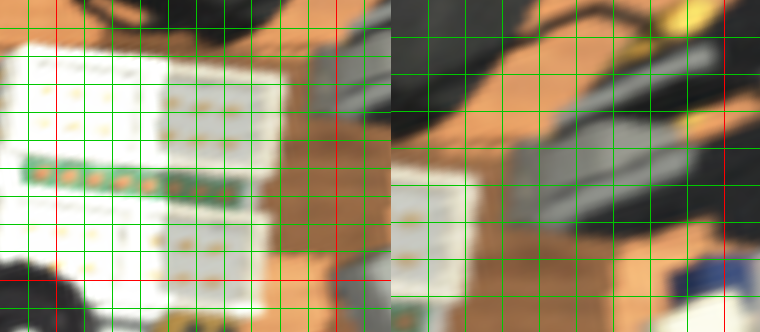

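```bash
python3 plan.py .6575 .0457 .137 -5.85
```

```text
t 7.03 tcp [0.6537 0.041  0.1692] x [ 0.096  0.995 -0.   ] z [-0.002  0.    -1.   ] F [ 0.2 -0.  -0. ] gap 0.2 gf 32.57695734500885 q [-0.11  0.73  1.46 -0.    0.96 -0.01]
turn total(norm) [-0.0003  0.      0.001 ] rows>= 1 each [-0.0003  0.      0.001 ]
shift total(norm) [0.0101 0.0067 0.0645] rows>= 1 each [0.0101 0.0067 0.0645]
```

```bash
python3 -m crank '[{"dp":[0.005,0.0033,0.02],"delta_rot":[0,0,0.001],"fingers":-1},{"dp":[0.005,0.0033,0.02],"delta_rot":[0,0,0],"fingers":-1},{"dp":[0,0,0.02],"delta_rot":[0,0,0],"fingers":-1},{"dp":[0,0,0.004],"delta_rot":[0,0,0],"fingers":-1},{"dp":[0,0,0],"delta_rot":[0,0,0],"fingers":-1},{"dp":[0,0,0],"delta_rot":[0,0,0],"fingers":-1}]'; python3 - <<'E'
from ortho import *
st()
s,d=snap("side","s2"); t,_=snap("top","t2"); s=s[:,:,::-1].copy()
a=ortho("side",s,.60,.70,0,.13,.043,3,10);b=ortho("side",s,.62,.70,.01,.11,.058,3.8,10); h=min(len(a),len(b))
A=np.hstack([a[:h],b[:h]])
cv2.imwrite("pics/o3.png",A); print(A.shape)
E
```

```text
t: 7.53
tcp_pos: [0.658, 0.0454, 0.1376]
tool_rot: [0.742, 0.67, -0.0, -0.0]
force: [0.4, 0.3, 0.5]
finger_gap: 0.203
gripper_force: 32.6
t 7.53 tcp [0.658  0.0454 0.1376] x [ 0.102  0.995 -0.   ] z [-0.001  0.    -1.   ] F [0.4 0.3 0.5] gap 0.203 gf 32.5769180059433 q [-0.1   0.78  1.46 -0.    0.91  0.  ]
(299, 770, 3)
```

View pics/o3.png

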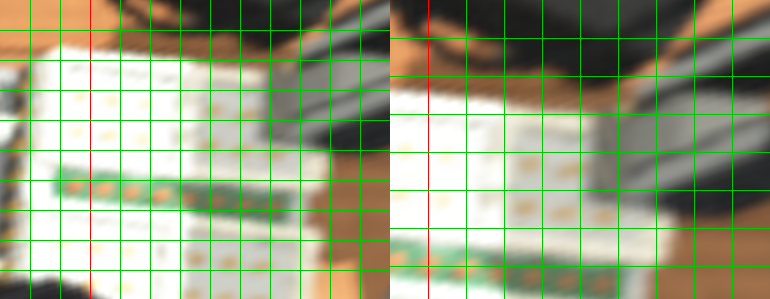

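```bash
python3 - <<'E'
from h import *
c=np.array([.6356,.0693]);u=np.array([.102,.995]);v=np.array([.995,-.102])
for f,n in (("side0","side"),("top0","top")):
    P=cloud(n,np.load(f"pics/{f}.npy")); a=((P[...,:2]-c)@u*1000);b=((P[...,:2]-c)@v*1000);z=P[...,2]*1000
    print(f,"a-profile b 14..36"); 
    for k in range(-56,56,2):
        m=(a>=k)&(a<k+2)&(b>14)&(b<36); print(k+1,f"{np.median(z[m]):.1f}" if m.sum()>2 else "-",end="  ")
    print("\nb-profile"); 
    for k in range(-48,52,2):
        m=(b>=k)&(b<k+2)&(a>-38)&(a<-8); print(k+1,f"{np.median(z[m]):.1f}" if m.sum()>2 else "-",end="  ")
    print()
P=cloud("side",np.load("pics/s2.npy"));a=((P[...,:2]-c)@u*1000);b=((P[...,:2]-c)@v*1000);z=P[...,2]*1000
for z0,z1 in((55,58.5),(58.5,63),(63,70)):
    print(z0)
    for b0 in range(6,46,4):
        m=(z>z0)&(z<z1)&(a>-50)&(a<10)&(b>b0)&(b<b0+4); print(b0+2,m.sum(),np.round(np.percentile(a[m],[50,90,97]),1) if m.sum()>2 else "",end="; ")
E
```

```text
side0 a-profile b 14..36
-55 -  -53 -  -51 -  -49 -  -47 43.1  -45 42.7  -43 41.5  -41 40.3  -39 39.3  -37 40.1  -35 39.3  -33 39.2  -31 39.4  -29 40.0  -27 38.8  -25 39.8  -23 39.6  -21 39.1  -19 39.4  -17 38.9  -15 39.2  -13 39.8  -11 38.4  -9 39.7  -7 40.0  -5 41.2  -3 -  -1 -  1 43.1  3 42.1  5 39.2  7 38.9  9 39.6  11 39.9  13 39.6  15 39.6  17 39.5  19 39.6  21 39.9  23 39.6  25 39.6  27 39.6  29 40.0  31 39.0  33 38.5  35 40.1  37 39.6  39 39.4  41 17.3  43 18.6  45 36.4  47 36.3  49 28.5  51 25.8  53 19.0  55 26.2  
b-profile
-47 43.3  -45 42.8  -43 43.4  -41 43.0  -39 18.0  -37 39.6  -35 39.6  -33 39.3  -31 39.9  -29 39.2  -27 38.6  -25 39.0  -23 40.3  -21 39.1  -19 40.5  -17 39.9  -15 40.0  -13 39.9  -11 41.1  -9 44.4  -7 43.6  -5 42.1  -3 40.8  -1 41.1  1 42.1  3 41.3  5 41.2  7 42.7  9 44.2  11 -  13 40.4  15 39.9  17 39.6  19 39.1  21 39.1  23 39.8  25 39.2  27 39.6  29 39.7  31 39.9  33 39.9  35 39.2  37 40.1  39 42.6  41 44.8  43 44.1  45 -  47 -  49 -  51 -  
top0 a-profile b 14..36
-55 0.5  -53 0.3  -51 10.9  -49 15.2  -47 19.0  -45 26.1  -43 42.6  -41 38.0  -39 -  -
[... 591 characters left out ...]
 -11 37.9  -9 42.9  -7 38.9  -5 39.8  -3 37.6  -1 40.3  1 38.8  3 40.4  5 41.2  7 37.2  9 42.2  11 39.1  13 40.3  15 37.4  17 36.9  19 39.8  21 37.1  23 38.9  25 40.8  27 39.8  29 36.5  31 40.1  33 40.6  35 39.4  37 35.5  39 39.5  41 39.9  43 38.8  45 -  47 -  49 -  51 -  
55
8 0 ; 12 0 ; 16 1 ; 20 1 ; 24 1 ; 28 1 ; 32 1 ; 36 0 ; 40 0 ; 44 0 ; 58.5
8 0 ; 12 4 [-13.8 -11.1 -10.7]; 16 6 [-12.4 -10.7 -10.3]; 20 3 [-10.3 -10.1 -10.1]; 24 7 [-11.5  -9.1  -8.1]; 28 2 ; 32 6 [-11.4  -9.5  -9. ]; 36 4 [-12.2  -9.9  -9.7]; 40 0 ; 44 0 ; 63
8 1 ; 12 4 [-13.4 -11.7 -11.7]; 16 2 ; 20 6 [-13.5 -11.9 -11.5]; 24 5 [-15.2 -10.5  -9.8]; 28 5 [-13.4 -12.9 -12.6]; 32 4 [-13.8 -12.9 -12.8]; 36 1 ; 40 1 ; 44 0 ;
```

```bash
python3 -m crank '[{"dp":[0.007,0,0],"delta_rot":[0,0,0],"fingers":-1},{"dp":[0.007,0,0],"delta_rot":[0,0,0],"fingers":-1},{"dp":[0,0,0],"delta_rot":[0,0,0],"fingers":-1},{"dp":[0,0,0.009],"delta_rot":[0,0,0],"fingers":-1},{"dp":[0,0,0.006],"delta_rot":[0,0,0],"fingers":-1},{"dp":[0,0,0.006],"delta_rot":[0,0,0],"fingers":-1},{"dp":[0,0,0.004],"delta_rot":[0,0,0],"fingers":-1},{"dp":[0,0,0.004],"delta_rot":[0,0,0],"fingers":-1},{"dp":[0,0,0],"delta_rot":[0,0,0],"fingers":-1}]'; python3 - <<'E'
from h import *
st()
snap("side","s3")
c=np.array([.6356,.0693]);u=np.array([.102,.995]);v=np.array([.995,-.102])
P=cloud("side",np.load("pics/s3.npy"));a=((P[...,:2]-c)@u*1000);b=((P[...,:2]-c)@v*1000);z=P[...,2]*1000
for z0,z1 in((47,52),(52,56)):
    m=(z>z0)&(z<z1)&(a>-40)&(a<10)&(b>12)&(b<38); print(z0,m.sum(),np.round(np.percentile(a[m],[10,50,90]),1),np.round(np.percentile(b[m],[3,50,97]),1))
E
```

```text
t: 8.38
tcp_pos: [0.6585, 0.0525, 0.1227]
tool_rot: [0.742, 0.67, -0.0, -0.0]
force: [-0.6, 0.2, -1.0]
finger_gap: 0.2
gripper_force: 32.6
t 8.38 tcp [0.6585 0.0525 0.1227] x [ 0.102  0.995 -0.   ] z [-0.001  0.    -1.   ] F [-0.6  0.2 -1. ] gap 0.2 gf 32.576335072517395 q [-0.09  0.8   1.46 -0.    0.88  0.01]
47 25 [-7.8 -5.6 -2.5] [14.4 27.7 35.8]
52 16 [-8.  -6.5 -5.2] [17.2 26.3 36.9]
```

```bash
python3 -m crank '[{"dp":[0,0,0.002],"delta_rot":[0,0,0],"fingers":-1},{"dp":[0,0,0.002],"delta_rot":[0,0,0],"fingers":-1},{"dp":[0,0,0.002],"delta_rot":[0,0,0],"fingers":-1},{"dp":[0,0,0],"delta_rot":[0,0,0],"fingers":-1},{"dp":[0,0,0],"delta_rot":[0,0,0],"fingers":-1}]'; python3 -c "
from h import *;st()"
```

```text
t: 8.85
tcp_pos: [0.6588, 0.0525, 0.1204]
tool_rot: [0.742, 0.67, -0.0, -0.0]
force: [-0.9, 0.4, -0.3]
finger_gap: 0.201
gripper_force: 32.6
t 8.85 tcp [0.6588 0.0525 0.1204] x [ 0.102  0.995 -0.   ] z [-0. -0. -1.] F [-0.9  0.4 -0.3] gap 0.201 gf 32.575836181640625 q [-0.09  0.8   1.46 -0.    0.88  0.01]
```

```bash
python3 -m crank '[{"dp":[0,0,0.001],"delta_rot":[0,0,0],"fingers":-1},{"dp":[0,0,0.001],"delta_rot":[0,0,0],"fingers":-1},{"dp":[0,0,0],"delta_rot":[0,0,0],"fingers":-1},{"dp":[0,0,0],"delta_rot":[0,0,0],"fingers":-0.4},{"dp":[0,0,0],"delta_rot":[0,0,0],"fingers":-0.25},{"dp":[0,0,0],"delta_rot":[0,0,0],"fingers":-0.2},{"dp":[0,0,0],"delta_rot":[0,0,0],"fingers":-0.2},{"dp":[0,0,-0.02],"delta_rot":[0,0,0],"fingers":-0.2},{"dp":[0,0,-0.05],"delta_rot":[0,0,0],"fingers":-0.2},{"dp":[0,0,-0.06],"delta_rot":[0,0,0],"fingers":0},{"dp":[0,0,-0.06],"delta_rot":[0,0,0],"fingers":0}]'; python3 - <<'E'
from h import *
st()
snap("side","s4")
c=np.array([.6356,.0693]);u=np.array([.102,.995]);v=np.array([.995,-.102])
P=cloud("side",np.load("pics/s4.npy"));a=((P[...,:2]-c)@u*1000);b=((P[...,:2]-c)@v*1000);z=P[...,2]*1000
for z0,z1 in((46,56),(56.5,62),(62,68),(68,75)):
    m=(z>z0)&(z<z1)&(a>-50)&(a<10)&(b>5)&(b<45); print(z0,m.sum(),np.round(np.percentile(a[m],[10,50,90]),1),np.round(np.percentile(b[m],[3,50,97]),1),np.median(z[m]).round(1))
E
python3 plan.py .47 -.2243 .2 -65
```

```text
t: 9.77
tcp_pos: [0.6584, 0.0526, 0.2155]
tool_rot: [0.742, 0.67, -0.0, -0.001]
force: [0.3, 0.8, -0.7]
finger_gap: 0.5
gripper_force: 0.0
t 9.77 tcp [0.6584 0.0526 0.2155] x [ 0.102  0.995 -0.   ] z [-0.001  0.    -1.   ] F [ 0.3  0.8 -0.7] gap 0.5 gf 0.0 q [-0.09  0.68  1.41  0.    1.05  0.01]
46 71 [-24.4  -8.3  -5. ] [ 6.9 21.  40.9] 49.4
56.5 93 [-31.6 -17.8  -7.4] [16.5 23.7 33.7] 59.2
62 14 [-33.9 -32.4 -30.6] [20.2 24.7 29.4] 64.6
68 13 [-34.5 -32.1 -31.3] [19.4 23.7 30.6] 70.7
t 9.82 tcp [0.6619 0.0525 0.2229] x [0.101 0.995 0.   ] z [ 0.012 -0.001 -1.   ] F [1.7 0.1 2.9] gap 0.502 gf 0.0 q [-0.09  0.67  1.41  0.    1.06  0.01]
turn total(norm) [ 0.0017 -0.001   0.1644] rows>= 9 each [ 0.0002 -0.0001  0.0183]
shift total(norm) [-0.5817  0.3395  0.0459] rows>= 10 each [-0.0582  0.034   0.0046]
```

```bash
python3 - <<'E'
from h import *
d=cloud("side",np.load("pics/s4.npy"))[240:250,352:361,2]*1000; print(d.round().astype(int))
d0=cloud("side",np.load("pics/side0.npy")); d4=cloud("side",np.load("pics/s4.npy"))
m=(d0[...,0]>.4)&(d0[...,0]<.55)&(d0[...,1]>-.3)&(d0[...,1]<-.05)&(abs(d0[...,2]-d4[...,2])>.008); print(m.sum(), np.argwhere(m)[:5])
E
python3 plan.py .4722 -.2235 .2 -65
```

```text
[[21 18 20 21 22 18 21 18 20]
 [20 19 20 21 21 18 20 19 21]
 [21 20 21 32 31 20 23 21 19]
 [19 20 19 31 34 20 23 19 17]
 [20 19 19 28 30 32 22 19 21]
 [22 21 18 23 30 30 19 18 20]
 [21 19 20 21 25 25 21 22 21]
 [20 22 21 20 23 23 23 19 20]
 [20 20 20 19 19 23 21 21 21]
 [21 22 21 20 18 31 34 29 27]]
67 [[235 324]
 [244 343]
 [246 338]
 [246 367]
 [250 320]]
t 9.82 tcp [0.6619 0.0525 0.2229] x [0.101 0.995 0.   ] z [ 0.012 -0.001 -1.   ] F [1.7 0.1 2.9] gap 0.502 gf 0.0 q [-0.09  0.67  1.41  0.    1.06  0.01]
turn total(norm) [ 0.0017 -0.001   0.1644] rows>= 9 each [ 0.0002 -0.0001  0.0183]
shift total(norm) [-0.5771  0.34    0.0459] rows>= 10 each [-0.0577  0.034   0.0046]
```

```bash
python3 -m crank '[{"dp":[0,0,0],"delta_rot":[0,0,0.0183],"fingers":0},{"dp":[0,0,0],"delta_rot":[0,0,0.0183],"fingers":0},{"dp":[0,0,0],"delta_rot":[0,0,0.0183],"fingers":0},{"dp":[0,0,0],"delta_rot":[0,0,0.0183],"fingers":0},{"dp":[0,0,0],"delta_rot":[0,0,0.0183],"fingers":0},{"dp":[0,0,0],"delta_rot":[0,0,0.0183],"fingers":0},{"dp":[0,0,0],"delta_rot":[0,0,0.0183],"fingers":0},{"dp":[0,0,0],"delta_rot":[0,0,0.0183],"fingers":0},{"dp":[0,0,0],"delta_rot":[0,0,0.0183],"fingers":0}]' && python3 -m crank '[{"dp":[-0.058,0.034,0],"delta_rot":[0,0,0],"fingers":0},{"dp":[-0.058,0.034,0],"delta_rot":[0,0,0],"fingers":0},{"dp":[-0.058,0.034,0],"delta_rot":[0,0,0],"fingers":0},{"dp":[-0.058,0.034,0],"delta_rot":[0,0,0],"fingers":0},{"dp":[-0.058,0.034,0],"delta_rot":[0,0,0],"fingers":0},{"dp":[-0.058,0.034,0],"delta_rot":[0,0,0],"fingers":0},{"dp":[-0.058,0.034,0],"delta_rot":[0,0,0],"fingers":0},{"dp":[-0.058,0.034,0],"delta_rot":[0,0,0],"fingers":0},{"dp":[-0.058,0.034,0],"delta_rot":[0,0,0],"fingers":0}]'; python3 plan.py .4722 -.2235 .13 -65
python3 - <<'E'
from h import *
snap("side","s5");snap("top","t5")
d0=cloud("top",np.load("pics/top0.npy"))
a=cv2.imread("pics/side0.png").astype(int);b=cv2.imread("pics/s5.png").astype(int)
print(abs(a-b)[235:255,345:368].sum(2).max(1))
E
```

```text
t: 10.57
tcp_pos: [0.6588, 0.0525, 0.2152]
tool_rot: [0.977, 0.213, 0.0, 0.0]
force: [0.1, -1.0, 0.2]
finger_gap: 0.5
gripper_force: 0.0
t: 11.32
tcp_pos: [0.4855, -0.1973, 0.2152]
tool_rot: [0.977, 0.215, 0.0, 0.001]
force: [0.3, -0.0, 0.2]
finger_gap: 0.504
gripper_force: 0.0
t 11.32 tcp [ 0.4855 -0.1973  0.2152] x [0.907 0.421 0.001] z [ 0.001 -0.001 -1.   ] F [ 0.3 -0.   0.2] gap 0.504 gf 0.0 q [-0.6   0.52  1.77 -0.    0.85  0.54]
turn total(norm) [ 0.0002 -0.0001 -0.0003] rows>= 1 each [ 0.0002 -0.0001 -0.0003]
shift total(norm) [-0.0462  0.0364  0.1705] rows>= 3 each [-0.0154  0.0121  0.0568]
[142 150 144 113  40  48  44  42  49  45  43  50 194 219 219 139  56  55
  55  52]
```

```bash
python3 -m crank '[{"dp":[-0.0154,0.0121,0.03],"delta_rot":[0,0,0],"fingers":0},{"dp":[-0.0154,0.0121,0.03],"delta_rot":[0,0,0],"fingers":0},{"dp":[-0.0154,0.0121,0.03],"delta_rot":[0,0,0],"fingers":0},{"dp":[0,0,0.04],"delta_rot":[0,0,0],"fingers":0},{"dp":[0,0,0.04],"delta_rot":[0,0,0],"fingers":0},{"dp":[0,0,0.03],"delta_rot":[0,0,0],"fingers":0},{"dp":[0,0,0.02],"delta_rot":[0,0,0],"fingers":0}]' && python3 -m crank '[{"dp":[0,0,0.008],"delta_rot":[0,0,0],"fingers":0},{"dp":[0,0,0.006],"delta_rot":[0,0,0],"fingers":0},{"dp":[0,0,0],"delta_rot":[0,0,0],"fingers":0}]'; python3 plan.py .4722 -.2235 .08 -65
```

```text
t: 12.0
tcp_pos: [0.4732, -0.2216, 0.1034]
tool_rot: [0.977, 0.215, -0.0, -0.0]
force: [0.1, 0.4, -0.8]
finger_gap: 0.501
gripper_force: 0.0
t: 12.25
tcp_pos: [0.4734, -0.2221, 0.0975]
tool_rot: [0.977, 0.216, 0.0, 0.0]
force: [0.2, 0.2, -0.3]
finger_gap: 0.5
gripper_force: 0.0
t 12.25 tcp [ 0.4734 -0.2221  0.0975] x [0.907 0.421 0.   ] z [ 0. -0. -1.] F [ 0.2  0.2 -0.3] gap 0.5 gf 0.0 q [-0.65  0.73  1.83  0.    0.58  0.48]
turn total(norm) [ 0.0001 -0.     -0.0003] rows>= 1 each [ 0.0001 -0.     -0.0003]
shift total(norm) [-0.0033  0.0016  0.035 ] rows>= 1 each [-0.0033  0.0016  0.035 ]
```

```bash
python3 -m crank '[{"dp":[-0.003,0.0015,0.006],"delta_rot":[0,0,0],"fingers":0},{"dp":[0,0,0.006],"delta_rot":[0,0,0],"fingers":0},{"dp":[0,0,0],"delta_rot":[0,0,0],"fingers":0}]' && python3 -m crank '[{"dp":[0,0,0.006],"delta_rot":[0,0,0],"fingers":0},{"dp":[0,0,0.006],"delta_rot":[0,0,0],"fingers":0},{"dp":[0,0,0],"delta_rot":[0,0,0],"fingers":0}]'
```

```text
t: 12.5
tcp_pos: [0.472, -0.2236, 0.0915]
tool_rot: [0.977, 0.215, 0.0, 0.0]
force: [-0.3, 0.5, 0.3]
finger_gap: 0.504
gripper_force: 0.0
t: 12.75
tcp_pos: [0.4718, -0.2234, 0.085]
tool_rot: [0.977, 0.215, -0.0, -0.0]
force: [-0.0, -0.7, 0.7]
finger_gap: 0.5
gripper_force: 0.0
```

```bash
python3 -m crank '[{"dp":[0,0,0.005],"delta_rot":[0,0,0],"fingers":0},{"dp":[0,0,0.004],"delta_rot":[0,0,0],"fingers":0},{"dp":[0,0,0],"delta_rot":[0,0,0],"fingers":0}]' && python3 -m crank '[{"dp":[0,0,0],"delta_rot":[0,0,0],"fingers":-0.3},{"dp":[0,0,0],"delta_rot":[0,0,0],"fingers":-0.6},{"dp":[0,0,0],"delta_rot":[0,0,0],"fingers":-1},{"dp":[0,0,0],"delta_rot":[0,0,0],"fingers":-1},{"dp":[0,0,0],"delta_rot":[0,0,0],"fingers":-1},{"dp":[0,0,0],"delta_rot":[0,0,0],"fingers":-1}]' 30
```

```text
t: 13.0
tcp_pos: [0.4718, -0.2234, 0.0805]
tool_rot: [0.977, 0.215, -0.0, -0.0]
force: [0.1, 0.0, -0.5]
finger_gap: 0.502
gripper_force: 0.0
t: 13.5
tcp_pos: [0.472, -0.2236, 0.0811]
tool_rot: [0.977, 0.215, 0.0, 0.0]
force: [-0.3, -0.3, 1.4]
finger_gap: 0.206
gripper_force: 30.1
```

```bash
python3 -m crank '[{"dp":[0,0,-0.02],"delta_rot":[0,0,0],"fingers":-1},{"dp":[0,0,-0.04],"delta_rot":[0,0,0],"fingers":-1},{"dp":[0,0,-0.06],"delta_rot":[0,0,0],"fingers":-1},{"dp":[0,0,-0.06],"delta_rot":[0,0,0],"fingers":-1},{"dp":[0,0,-0.04],"delta_rot":[0,0,0],"fingers":-1},{"dp":[0,0,-0.02],"delta_rot":[0,0,0],"fingers":-1}]' && python3 -m crank '[{"dp":[0,0,0],"delta_rot":[0,0,-0.0183],"fingers":-1},{"dp":[0,0,0],"delta_rot":[0,0,-0.0183],"fingers":-1},{"dp":[0,0,0],"delta_rot":[0,0,-0.0183],"fingers":-1},{"dp":[0,0,0],"delta_rot":[0,0,-0.0183],"fingers":-1},{"dp":[0,0,0],"delta_rot":[0,0,-0.0183],"fingers":-1},{"dp":[0,0,0],"delta_rot":[0,0,-0.0183],"fingers":-1},{"dp":[0,0,0],"delta_rot":[0,0,-0.0183],"fingers":-1},{"dp":[0,0,0],"delta_rot":[0,0,-0.0183],"fingers":-1},{"dp":[0,0,0],"delta_rot":[0,0,-0.018],"fingers":-1}]'; python3 plan.py .6634 .0967 .2 -5.85
```

```text
t: 14.0
tcp_pos: [0.4727, -0.224, 0.2042]
tool_rot: [0.977, 0.215, 0.002, 0.002]
force: [0.4, 0.0, 0.2]
finger_gap: 0.201
gripper_force: 30.0
t: 14.75
tcp_pos: [0.4715, -0.2232, 0.2005]
tool_rot: [0.741, 0.672, -0.0, -0.001]
force: [-0.3, 0.2, -0.5]
finger_gap: 0.197
gripper_force: 30.0
t 14.75 tcp [ 0.4715 -0.2232  0.2005] x [0.098 0.995 0.001] z [-0.001  0.001 -1.   ] F [-0.3  0.2 -0.5] gap 0.197 gf 29.988562166690826 q [-0.66  0.54  1.79 -0.    0.81 -0.56]
turn total(norm) [-0.0002 -0.0001  0.0006] rows>= 1 each [-0.0002 -0.0001  0.0006]
shift total(norm) [0.6755 0.3167 0.0011] rows>= 11 each [0.0614 0.0288 0.0001]
```

```bash
cat > rel.py <<'E'
from h import *
import sys
c=np.array([.6356,.0693]);u=np.array([.102,.995]);v=np.array([.995,-.102])
def meas(f,und,a0,a1):
    P=cloud("side",np.load(f"pics/{f}.npy"));a=((P[...,:2]-c)@u*1000);b=((P[...,:2]-c)@v*1000);z=P[...,2]*1000
    for nm,z0,z1 in(("foot",und,und+4),("blockfront",und+6,und+15),("blocktop",und+18,und+22)):
        m=(z>z0)&(z<z1)&(a>a0)&(a<a1)&(b>4)&(b<46)
        if m.sum()>3: print(nm,m.sum(),"a",np.round(np.percentile(a[m],[10,50,90]),1),"b",np.round(np.percentile(b[m],[4,50,96]),1))
E
python3 -m crank '[{"dp":[0.0614,0.0288,0],"delta_rot":[0,0,0],"fingers":-1},{"dp":[0.0614,0.0288,0],"delta_rot":[0,0,0],"fingers":-1},{"dp":[0.0614,0.0288,0],"delta_rot":[0,0,0],"fingers":-1},{"dp":[0.0614,0.0288,0],"delta_rot":[0,0,0],"fingers":-1},{"dp":[0.0614,0.0288,0],"delta_rot":[0,0,0],"fingers":-1},{"dp":[0.0614,0.0288,0],"delta_rot":[0,0,0],"fingers":-1},{"dp":[0.0614,0.0288,0],"delta_rot":[0,0,0],"fingers":-1},{"dp":[0.0614,0.0288,0],"delta_rot":[0,0,0],"fingers":-1},{"dp":[0.0614,0.0288,0],"delta_rot":[0,0,0],"fingers":-1},{"dp":[0.0614,0.0288,0],"delta_rot":[0,0,0],"fingers":-1},{"dp":[0.0614,0.0288,0],"delta_rot":[0,0,0],"fingers":-1}]' && python3 -m crank '[{"dp":[0,0,0.03],"delta_rot":[0,0,0.0006],"fingers":-1},{"dp":[0,0,0.04],"delta_rot":[0,0,0],"fingers":-1},{"dp":[0,0,0.04],"delta_rot":[0,0,0],"fingers":-1},{"dp":[0,0,0.015],"delta_rot":[0,0,0],"fingers":-1},{"dp":[0,0,0],"delta_rot":[0,0,0],"fingers":-1},{"dp":[0,0,0],"delta_rot":[0,0,0],"fingers":-1}]'; python3 - <<'E'
from rel import *
st(); snap("side","s6"); snap("top","t6")
meas("s6",(manip.sense()["tcp_pos"][2]-.0805)*1000,-5,60)
E
```

```text
t: 15.67
tcp_pos: [0.6644, 0.0976, 0.2002]
tool_rot: [0.743, 0.67, -0.001, -0.001]
force: [-0.7, -0.3, -0.4]
finger_gap: 0.2
gripper_force: 30.0
t: 16.17
tcp_pos: [0.6642, 0.0958, 0.138]
tool_rot: [0.744, 0.668, -0.0, -0.0]
force: [-0.5, -0.8, -0.4]
finger_gap: 0.198
gripper_force: 30.0
t 16.17 tcp [0.6642 0.0958 0.138 ] x [ 0.108  0.994 -0.   ] z [-0.001  0.    -1.   ] F [-0.5 -0.8 -0.4] gap 0.198 gf 30.008525848388672 q [-0.02  0.79  1.43  0.    0.93  0.08]
foot 41 a [37.5 42.3 44.7] b [14.9 24.  36.1]
blockfront 50 a [36.8 40.3 41.9] b [11.  24.4 40.4]
blocktop 65 a [23.3 35.4 40.9] b [ 5.1 29.4 40.6]
```

```bash
python3 -m crank '[{"dp":[-0.0034,0,0],"delta_rot":[0,0,-0.0008],"fingers":-1},{"dp":[0,0,0],"delta_rot":[0,0,0],"fingers":-1},{"dp":[0,0,0.009],"delta_rot":[0,0,0],"fingers":-1},{"dp":[0,0,0.006],"delta_rot":[0,0,0],"fingers":-1},{"dp":[0,0,0.006],"delta_rot":[0,0,0],"fingers":-1},{"dp":[0,0,0.004],"delta_rot":[0,0,0],"fingers":-1},{"dp":[0,0,0.004],"delta_rot":[0,0,0],"fingers":-1},{"dp":[0,0,0.001],"delta_rot":[0,0,0],"fingers":-1},{"dp":[0,0,0],"delta_rot":[0,0,0],"fingers":-1}]' && python3 -m crank '[{"dp":[0,0,0.002],"delta_rot":[0,0,0],"fingers":-1},{"dp":[0,0,0.002],"delta_rot":[0,0,0],"fingers":-1},{"dp":[0,0,0],"delta_rot":[0,0,0],"fingers":-1},{"dp":[0,0,0],"delta_rot":[0,0,0],"fingers":-1}]'; python3 -c "
from h import *;st()"
```

```text
t: 17.02
tcp_pos: [0.6641, 0.0942, 0.123]
tool_rot: [0.742, 0.67, -0.0, -0.0]
force: [0.2, 0.1, -1.6]
finger_gap: 0.197
gripper_force: 30.0
t: 17.35
tcp_pos: [0.6644, 0.0941, 0.1214]
tool_rot: [0.742, 0.67, 0.0, 0.0]
force: [-0.1, -2.0, -0.7]
finger_gap: 0.2
gripper_force: 29.9
t 17.35 tcp [0.6644 0.0941 0.1214] x [ 0.102  0.995 -0.   ] z [ 0. -0. -1.] F [-0.1 -2.  -0.7] gap 0.2 gf 29.94390517473221 q [-0.03  0.81  1.43 -0.    0.9   0.08]
```

Continue slightly, release, lift, check, and also take fresh views for a search for further relays.

```bash
python3 -m crank '[{"dp":[0,0,0.0015],"delta_rot":[0,0,0],"fingers":-1},{"dp":[0,0,0.0015],"delta_rot":[0,0,0],"fingers":-1},{"dp":[0,0,0],"delta_rot":[0,0,0],"fingers":-1},{"dp":[0,0,0],"delta_rot":[0,0,0],"fingers":-0.4},{"dp":[0,0,0],"delta_rot":[0,0,0],"fingers":-0.25},{"dp":[0,0,0],"delta_rot":[0,0,0],"fingers":-0.2},{"dp":[0,0,0],"delta_rot":[0,0,0],"fingers":-0.2},{"dp":[0,0,-0.02],"delta_rot":[0,0,0],"fingers":-0.2},{"dp":[0,0,-0.05],"delta_rot":[0,0,0],"fingers":-0.2},{"dp":[0,0,-0.06],"delta_rot":[0,0,0],"fingers":0},{"dp":[0,0,-0.06],"delta_rot":[0,0,0],"fingers":0},{"dp":[0,0,-0.04],"delta_rot":[0,0,0],"fingers":0}]' && python3 -m crank '[{"dp":[-0.01,-0.07,0],"delta_rot":[0,0,0],"fingers":0},{"dp":[-0.01,-0.07,0],"delta_rot":[0,0,0],"fingers":0},{"dp":[-0.01,-0.07,0],"delta_rot":[0,0,0],"fingers":0},{"dp":[-0.01,-0.07,0],"delta_rot":[0,0,0],"fingers":0},{"dp":[-0.01,-0.06,0],"delta_rot":[0,0,0],"fingers":0},{"dp":[0,0,0],"delta_rot":[0,0,0],"fingers":0}]'; python3 - <<'E'
from ortho import *
from rel import *
st(); s,_=snap("side","s7"); t,_=snap("top","t7")
meas("s7",39.4,-2,60); print("r1"); meas("s7",39.4,-42,-4)
s=cv2.imread("pics/s7.png");t=cv2.imread("pics/t7.png")
A=cv2.resize(t[180:280,250:450],(800,400)); A=A[:300]
B=np.hstack([cv2.resize(s[215:315,200:370],(510,300)),ortho("side",s,.54,.70,-.03,.13,.045,1.8,1000)[:300,:288]])
B=np.pad(B,((0,300-B.shape[0]),(0,800-B.shape[1]),(0,0)))
cv2.imwrite("pics/v12.png",np.vstack([A,B]))
E
```

```text
t: 18.35
tcp_pos: [0.6653, 0.0944, 0.2388]
tool_rot: [0.742, 0.67, 0.002, 0.001]
force: [0.8, -0.1, 0.5]
finger_gap: 0.502
gripper_force: 0.0
t: 18.85
tcp_pos: [0.4845, 0.0874, 0.2348]
tool_rot: [0.742, 0.67, -0.004, -0.004]
force: [-1.0, -0.5, -0.0]
finger_gap: 0.506
gripper_force: 0.0
t 18.85 tcp [0.4845 0.0874 0.2348] x [ 0.102  0.995 -0.001] z [-0.011  0.001 -1.   ] F [-1.  -0.5 -0. ] gap 0.506 gf 0.0 q [-0.05  0.46  1.82  0.    0.87  0.05]
foot 117 a [ 2.3 28.8 46.7] b [ 4.6 14.7 40.8]
blockfront 64 a [19.2 38.9 45.3] b [ 7.3 20.5 38.5]
blocktop 90 a [17.8 28.  37.9] b [18.  26.1 34.2]
r1
foot 53 a [-35.4 -21.6  -6.3] b [ 4.2 12.7 25.1]
blockfront 48 a [-26.   -9.2  -6.4] b [ 7.5 18.6 32.5]
blocktop 86 a [-31.3 -17.6  -8.1] b [16.8 25.  33.3]Traceback (most recent call last):
  File "<stdin>", line 7, in <module>
    return _nx.concatenate(arrs, 1, dtype=dtype, casting=casting)
           ~~~~~~~~~~~~~~~^^^^^^^^^^^^^^^^^^^^^^^^^^^^^^^^^^^^^^^
ValueError: all the input array dimensions except for the concatenation axis must match exactly, but along dimension 0, the array at index 0 has size 300 and the array at index 1 has size 287
```

```bash
python3 - <<'E'
from ortho import *
s=cv2.imread("pics/s7.png");t=cv2.imread("pics/t7.png")
A=cv2.resize(t[180:255,250:450],(800,300))
B=np.hstack([cv2.resize(s[215:315,200:370],(510,300)),cv2.resize(ortho("side",s,.54,.70,-.03,.13,.045,1.8,1000),(290,300))])
cv2.imwrite("pics/v12.png",np.vstack([A,B]))
E
```

```text
(no output)
```

View pics/v12.png

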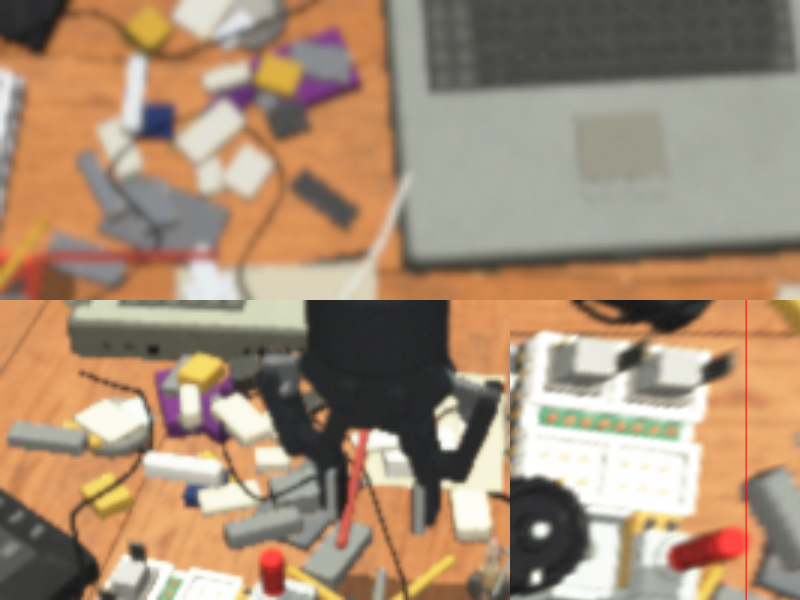

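```bash
python3 - <<'E'
from h import *
a=cv2.imread("pics/side0.png").astype(int);b=cv2.imread("pics/s7.png").astype(int);c=cv2.imread("pics/s4.png").astype(int)
sl=(slice(256,284),slice(316,348))
print("s4-s0 diff max",abs(c-a)[sl].max(), "s7-s0",abs(b-a)[sl].sum(2).max(1))
d=lambda f:(cloud("side",np.load(f"pics/{f}.npy"))[262:278:2,320:346:2,2]*1000).round().astype(int)
print(d("side0"));print(d("s7"))
t0=cv2.imread("pics/top0.png").astype(int);t7=cv2.imread("pics/t7.png").astype(int)
m=(abs(t0-t7).sum(2)>120)&(np.indices(t0.shape[:2])[0]>180); 
n,l,s,cc=cv2.connectedComponentsWithStats(m.astype(np.uint8)); print([list(x) for x in s[1:] if x[4]>15])
E
```

```text
s4-s0 diff max 24 s7-s0 [554 577 607 626 628 627 631 630 630 631 633 607 532 428 411 404 412 460
 511 541 546 455 339 324 320 319 321 311]
[[ 55  45  49  48  46  47  44  44  44  37  38  39  40]
 [ 55  43  44  45  42  40  43  39  39  41  39  39  39]
 [ 51   0  19  20  39  37  39  39  39  39  40  38  40]
 [ 54  20 695  20  36  35  37  36  36  36  34  32  35]
 [ 52  18  21  21  32  32  30  29  32  29  29  29  29]
 [  1  52  20  21  25  24  24  25  24  25  22  23  20]
 [  8  50  20  24  20  21  20  19  18  20  20  20  20]
 [  5  47   1   1  -2  19  17  18  21  19  19  19  19]]
[[ 56  47  47  46  47  47 235 237 237 239 234 230 219]
 [ 52  43  43  43  41  41  38 234 233 232 234 228 217]
 [ 53   1  21  21  38  39  38 228 229 229 230 225 217]
 [ 54  24  19  20  38  37  37  34 221 221 223 223 217]
 [ 56  19  19  20  30  31  31  30 216 217 218 221 216]
 [  2  56  20  23  26  26  26  24  23 213 214 214 214]
 [  7  51  22  18  20  22  21  19  21 208 210 211 210]
 [  8  45   1  -1   0  21  19  20  21 201 206 206 201]]
[[np.int32(166), np.int32(193), np.int32(70), np.int32(111), np.int32(3609)], [
[... 938 characters left out ...]
 np.int32(28), np.int32(954)], [np.int32(239), np.int32(402), np.int32(28), np.int32(14), np.int32(219)], [np.int32(260), np.int32(411), np.int32(40), np.int32(50), np.int32(750)], [np.int32(149), np.int32(412), np.int32(7), np.int32(9), np.int32(23)], [np.int32(111), np.int32(417), np.int32(10), np.int32(8), np.int32(41)], [np.int32(157), np.int32(421), np.int32(33), np.int32(20), np.int32(468)], [np.int32(249), np.int32(421), np.int32(25), np.int32(38), np.int32(409)], [np.int32(117), np.int32(424), np.int32(17), np.int32(23), np.int32(124)], [np.int32(186), np.int32(454), np.int32(72), np.int32(26), np.int32(1383)], [np.int32(126), np.int32(471), np.int32(31), np.int32(9), np.int32(157)]]
```

```bash
python3 - <<'E'
from m import *
from scipy.optimize import least_squares
im=cv2.imread("pics/side0.png");hsv=cv2.cvtColor(im,cv2.COLOR_BGR2HSV).astype(int);P=cloud("side",np.load("pics/side0.npy"));H,S,V=[hsv[...,i] for i in range(3)];z=P[...,2]
def pca(q):
    c=q.mean(0);w,v=np.linalg.eigh(np.cov((q-c).T));d=v[:,-1];return c.round(4),np.degrees(np.arctan2(d[1],d[0])).round(2),len(q)
m=(H>100)&(H<130)&(S>120)&(P[...,0]>.57)&(P[...,1]>.13)&(z>.05)&(z<.056)
print("blue top pca",pca(P[m][:,:2]),rectz("side",m,.053))
# rows of carriage white walls incl floor: top face
m=(S<60)&(V>140)&(z>.036)&(z<.048)&(P[...,0]>.59)&(P[...,0]<.7)&(P[...,1]>.0)&(P[...,1]<.13)
print("carr",pca(P[m][:,:2]),rectz("side",cv2.morphologyEx(m.astype(np.uint8),cv2.MORPH_CLOSE,np.ones((7,7))),.042))
g=(H>50)&(H<90)&(S>60)&(z>.036)&(z<.048)&(P[...,0]>.6)&(P[...,1]<.13); print("green strip",pca(P[g][:,:2]))
# base plate z~.0? 
b=(abs(z-.012)<.006)&(S<50)&(P[...,0]>.5)&(P[...,0]<.72)&(P[...,1]>-.05)&(P[...,1]<.24); print("base",np.median(z[b]),rectz("side",cv2.morphologyEx(b.astype(np.uint8),cv2.MORPH_CLOSE,np.ones((9,9))),float(np.median(z[b]))))
r=((H<8)|(H>172))&(S>150)&(z>.06)&(z<.083)&(P[...,0]<.6)&(P[...,0]>.52)&(P[...,1]<.1); q=P[r][:,:2]
f=least_squares(lambda c:np.hypot(*(q-c).T)-.008,q.mean(0),loss="soft_l1",f_scale=.001); print("knob",f.x.round(4),len(q))
w=(V<80)&(z>.072)&(z<.1)&(P[...,0]>.52)&(P[...,0]<.61)&(P[...,1]>.1)&(P[...,1]<.2); q=P[w]; print("wheel z",np.percentile(q[:,2],[5,50,95]).round(4),len(q))
sd=q[q[:,2]<.088][:,:2]; f=least_squares(lambda c:np.hypot(*(sd-c).T)-.029,[.56,.15],loss="soft_l1",f_scale=.002); print("wheel",f.x.round(4),len(sd))
ft=(S<50)&(V>140)&(z>.049)&(z<.057)&(P[...,0]<.59)&(P[...,0]>.52)&(P[...,1]<.13);n,l,s,c=cv2.connectedComponentsWithStats(ft.astype(np.uint8))
for i in range(1,n):
    if s[i,4]>40: print("fork",pca(P[l==i][:,:2]))
E
```

```text
blue top pca (array([0.6459, 0.1897]), np.float64(173.27), 533) [646.6 189.1  26.4  93.6  83. ]
carr (array([0.6383, 0.0709]), np.float64(66.76), 1447) [634.5  71.6 101.2  91.6  83.4]
green strip (array([0.6372, 0.0814]), np.float64(83.4), 36)
base 0.016647584334378296 [612.9 117.4 186.1 155.3  83.5]
knob [0.5607 0.048 ] 55
wheel z [0.0785 0.0888 0.094 ] 728
wheel [0.565  0.1537] 304
fork (array([0.5515, 0.0545]), np.float64(-160.32), 181)
fork (array([0.5549, 0.0915]), np.float64(149.43), 169)
```

```bash
python3 - <<'E'
from h import *
im=cv2.imread("pics/side0.png");g=cv2.cvtColor(im,cv2.COLOR_BGR2HSV)[...,2].astype(int)
print(g[357:369,214:233])
sub=g[358:368,216:231].astype(float); w=np.clip(110-sub,0,None)
v,u=np.mgrid[358:368,216:231]; print((w*u).sum()/w.sum(),(w*v).sum()/w.sum(), onz("side",(w*u).sum()/w.sum(),(w*v).sum()/w.sum(),.053).round(4))
E
python3 plan.py .5605 .0495 .17 -6.7
```

```text
[[236 237 236 237 237 237 237 237 238 239 234 220 208 216 215 213 210 209
  210]
 [237 236 236 236 236 237 237 235 235 235 234 234 234 233 230 228 226 223
  220]
 [237 237 236 237 236 236 233 219 215 218 221 227 234 236 236 236 236 234
  231]
 [236 237 237 236 236 230 215 176 162 168 175 192 223 234 237 237 237 237
  236]
 [237 236 237 236 232 210 170 142 135 140 141 149 195 229 236 237 236 237
  237]
 [236 237 237 235 224 174 132 127 132 137 137 136 180 226 235 237 237 237
  237]
 [236 237 237 236 222 158 118 123 133 138 141 149 197 230 237 237 236 237
  236]
 [236 237 237 236 228 177 128 128 136 145 168 193 224 235 237 237 237 236
  236]
 [231 234 235 235 234 219 191 176 175 191 216 228 234 237 237 236 237 237
  237]
 [200 209 221 226 232 232 226 223 222 228 233 236 236 237 237 237 236 237
  237]
 [152 158 175 185 201 207 220 225 230 233 235 236 237 237 236 237 237 237
  236]
 [137 139 140 144 152 155 172 180 192 206 221 226 231 234 235 235 236 237
  237]]
nan nan [nan nan nan]
t 18.95 tcp [0.492  0.0869 0.2359] x [0.102 0.995 0.   ] z [ 0.001  0.    -1.   ] F [ 0.5 -0.2 -0.1] gap 0.499 gf 0.0 q [-0.05  0.46  1.81  0.    0.87  0.05]
turn total(norm) [ 0.0002 -0.      0.0023] rows>= 1 each [ 0.0002 -0.      0.0023]
shift total(norm) [-0.0584  0.1448  0.1318] rows>= 3 each [-0.0195  0.0483  0.0439]<stdin>:5: RuntimeWarning: invalid value encountered in scalar divide
```

```bash
python3 -c "
from h import *
print(onz('side',222.4,362.2,.053).round(4), onz('top',196.8,202,.053).round(4))"
python3 -m crank '[{"dp":[0,0,0],"delta_rot":[0,0,0.0023],"fingers":0},{"dp":[-0.015,0.0362,0.01],"delta_rot":[0,0,0],"fingers":0},{"dp":[-0.015,0.0362,0.01],"delta_rot":[0,0,0],"fingers":0},{"dp":[-0.015,0.0362,0.01],"delta_rot":[0,0,0],"fingers":0},{"dp":[-0.0134,0.0362,0.01],"delta_rot":[0,0,0],"fingers":0},{"dp":[0,0,0.03],"delta_rot":[0,0,0],"fingers":0},{"dp":[0,0,0.04],"delta_rot":[0,0,0],"fingers":0},{"dp":[0,0,0.02],"delta_rot":[0,0,0],"fingers":0},{"dp":[0,0,0],"delta_rot":[0,0,0],"fingers":0}]'; python3 plan.py .5605 .0495 .135 -6.7
```

```text
[0.6522 0.1875 0.053 ] [0.6492 0.1868 0.053 ]
t: 19.7
tcp_pos: [0.561, 0.0493, 0.1676]
tool_rot: [0.747, 0.664, -0.001, -0.001]
force: [-0.2, 0.5, -0.4]
finger_gap: 0.498
gripper_force: 0.0
t 19.7 tcp [0.561  0.0493 0.1676] x [ 0.117  0.993 -0.   ] z [-0.004  0.    -1.   ] F [-0.2  0.5 -0.4] gap 0.498 gf 0.0 q [-0.11  0.64  1.7  -0.    0.81  0.01]
turn total(norm) [-0.0006  0.     -0.0001] rows>= 1 each [-0.0006  0.     -0.0001]
shift total(norm) [ 0.0004 -0.0011  0.0652] rows>= 1 each [ 0.0004 -0.0011  0.0652]
```

```bash
python3 -m crank '[{"dp":[0,0,0.03],"delta_rot":[0,0,0],"fingers":0},{"dp":[0,0,0.025],"delta_rot":[0,0,0],"fingers":0},{"dp":[0,0,0.008],"delta_rot":[0,0,0],"fingers":0},{"dp":[0,0,0],"delta_rot":[0,0,0],"fingers":0},{"dp":[0,0,0],"delta_rot":[0,0,0],"fingers":-0.4},{"dp":[0,0,0],"delta_rot":[0,0,0],"fingers":-0.7},{"dp":[0,0,0],"delta_rot":[0,0,0],"fingers":-1},{"dp":[0,0,0],"delta_rot":[0,0,0],"fingers":-1},{"dp":[0,0,0],"delta_rot":[0,0,0],"fingers":-1},{"dp":[0,0,0],"delta_rot":[0,0,0],"fingers":-1}]' 50; python3 - <<'E'
from h import *
st();snap("side","s8")
E
```

```text
t: 20.53
tcp_pos: [0.5616, 0.0494, 0.1394]
tool_rot: [0.747, 0.665, 0.001, 0.001]
force: [-1.3, 0.8, 5.9]
finger_gap: 0.163
gripper_force: 48.9
t 20.53 tcp [0.5616 0.0494 0.1394] x [0.117 0.993 0.   ] z [ 0.002 -0.    -1.   ] F [-1.3  0.8  5.9] gap 0.163 gf 48.888959884643555 q [-0.11  0.69  1.72  0.    0.74  0.01]
```

```bash
python3 -m crank '[{"dp":[0,0,-0.01],"delta_rot":[0,0,0],"fingers":-1},{"dp":[0,0,-0.02],"delta_rot":[0,0,0],"fingers":-1},{"dp":[0,0,-0.02],"delta_rot":[0,0,0],"fingers":-1},{"dp":[0,0,-0.02],"delta_rot":[0,0,0],"fingers":-1}]'; python3 -m crank '[{"dp":[0,0,-0.04],"delta_rot":[0,0,0],"fingers":-1},{"dp":[0,0,-0.04],"delta_rot":[0,0,0],"fingers":-1},{"dp":[0,0,0],"delta_rot":[0,0,0],"fingers":-1},{"dp":[0,0,0],"delta_rot":[0,0,0],"fingers":-1}]'; python3 - <<'E'
from h import *
st();im,d=snap("side","s9");P=cloud("side",d)
hsv=cv2.cvtColor(im,cv2.COLOR_RGB2HSV).astype(int);H,S,V=[hsv[...,i] for i in range(3)]
r=((H<8)|(H>172))&(S>150)&(P[...,0]>.5)&(P[...,0]<.62)&(P[...,1]>0)&(P[...,1]<.1)&(P[...,2]>.09); q=P[r]; print(len(q), q.mean(0).round(4), np.percentile(q[:,2],[3,97]).round(4))
p=(P[...,0]>.53)&(P[...,0]<.59)&(P[...,1]>.02)&(P[...,1]<.08)&(P[...,2]>.06)
for z0 in np.arange(.06,.2,.008):
    m=p&(P[...,2]>=z0)&(P[...,2]<z0+.008); print(z0.round(3),m.sum(),P[m].mean(0).round(4) if m.sum()>2 else "")
E
python3 plan.py .6525 .189 .22 -6.7
```

```text
t: 20.92
tcp_pos: [0.5612, 0.0493, 0.1744]
tool_rot: [0.747, 0.665, 0.0, 0.0]
force: [0.6, -0.3, -1.3]
finger_gap: 0.166
gripper_force: 48.7
t: 21.25
tcp_pos: [0.5619, 0.0493, 0.2152]
tool_rot: [0.747, 0.665, 0.001, 0.001]
force: [-0.3, 0.5, -0.8]
finger_gap: 0.167
gripper_force: 48.8
t 21.25 tcp [0.5619 0.0493 0.2152] x [0.117 0.993 0.   ] z [ 0.004 -0.    -1.   ] F [-0.3  0.5 -0.8] gap 0.167 gf 48.762272000312805 q [-0.11  0.56  1.67 -0.    0.9   0.01]
77 [0.5633 0.0536 0.1533] [0.137  0.1638]
0.06 0 
0.068 0 
0.076 0 
0.084 0 
0.092 4 [0.5614 0.0498 0.0974]
0.1 16 [0.5612 0.0507 0.1047]
0.108 16 [0.5617 0.0511 0.1121]
0.116 16 [0.5615 0.0522 0.1201]
0.124 16 [0.5597 0.0554 0.1309]
0.132 38 [0.5623 0.054  0.1347]
0.14 32 [0.5625 0.0566 0.1451]
0.148 71 [0.5619 0.0567 0.1526]
0.156 97 [0.5618 0.0541 0.1606]
0.164 76 [0.5616 0.0546 0.168 ]
0.172 71 [0.5619 0.0557 0.1762]
0.18 61 [0.563  0.0563 0.1848]
0.188 109 [0.5607 0.0559 0.1924]
0.196 99 [0.5531 0.056  0.1991]
t 21.3 tcp [0.5611 0.0494 0.214 ] x [ 0.117  0.993 -0.   ] z [ 0.001 -0.    -1.   ] F [-0.4 -0.1 -1.4] gap 0.159 gf 48.76180171966553 q [-0.11  0.57  1.67 -0.    0.9   0.01]
turn total(norm) [ 0.0002  0.     -0.    ] rows>= 1 each [ 0.0002  0.     -0.    ]
shift total(norm) [ 0.2987  0.149  -0.012 ] rows>= 5 each [ 0.0597  0.0298 -0.0024]
```

```bash
python3 -m crank '[{"dp":[0.0497,0.0247,-0.002],"delta_rot":[0,0,0],"fingers":-1},{"dp":[0.0497,0.0247,0],"delta_rot":[0,0,0],"fingers":-1},{"dp":[0.0497,0.0247,0],"delta_rot":[0,0,0],"fingers":-1},{"dp":[0.0497,0.0247,0],"delta_rot":[0,0,0],"fingers":-1},{"dp":[0.0497,0.0247,0],"delta_rot":[0,0,0],"fingers":-1},{"dp":[0.0497,0.0247,0],"delta_rot":[0,0,0],"fingers":-1},{"dp":[0,0,0.02],"delta_rot":[0,0,0],"fingers":-1},{"dp":[0,0,0.02],"delta_rot":[0,0,0],"fingers":-1},{"dp":[0,0,0],"delta_rot":[0,0,0],"fingers":-1},{"dp":[0,0,0],"delta_rot":[0,0,0],"fingers":-1}]'; python3 - <<'E'
from h import *
st();im,d=snap("side","s10");P=cloud("side",d)
p=(P[...,0]>.62)&(P[...,0]<.68)&(P[...,1]>.16)&(P[...,1]<.22)&(P[...,2]>.06)
for z0 in np.arange(.06,.14,.008):
    m=p&(P[...,2]>=z0)&(P[...,2]<z0+.008); print(z0.round(3),m.sum(),P[m].mean(0).round(4) if m.sum()>2 else "")
E
```

```text
t: 22.13
tcp_pos: [0.6503, 0.1877, 0.1921]
tool_rot: [0.747, 0.664, -0.002, -0.002]
force: [0.4, -0.4, -0.3]
finger_gap: 0.162
gripper_force: 48.9
t 22.13 tcp [0.6503 0.1877 0.1921] x [ 0.118  0.993 -0.002] z [-0.006 -0.001 -1.   ] F [ 0.4 -0.4 -0.3] gap 0.162 gf 48.85021448135376 q [ 0.12  0.73  1.38 -0.    1.04  0.23]
0.06 0 
0.068 3 [0.6477 0.1885 0.075 ]
0.076 12 [0.6481 0.1895 0.081 ]
0.084 21 [0.6476 0.1895 0.0884]
0.092 17 [0.6483 0.19   0.0962]
0.1 7 [0.6461 0.1901 0.1059]
0.108 48 [0.6482 0.1928 0.1106]
0.116 27 [0.6507 0.1942 0.1206]
0.124 76 [0.6498 0.1947 0.1285]
0.132 98 [0.6469 0.1938 0.1364]
0.14 101 [0.6488 0.1922 0.1437]
```

```bash
python3 -m crank '[{"dp":[0.0021,0.0044,0],"delta_rot":[0,0,0],"fingers":-1},{"dp":[0,0,0],"delta_rot":[0,0,0],"fingers":-1},{"dp":[0,0,0.02],"delta_rot":[0,0,0],"fingers":-1},{"dp":[0,0,0.014],"delta_rot":[0,0,0],"fingers":-1},{"dp":[0,0,0.006],"delta_rot":[0,0,0],"fingers":-1},{"dp":[0,0,0.006],"delta_rot":[0,0,0],"fingers":-1},{"dp":[0,0,0.006],"delta_rot":[0,0,0],"fingers":-1},{"dp":[0,0,0],"delta_rot":[0,0,0],"fingers":-1}]'
```

```text
t: 22.85
tcp_pos: [0.6541, 0.1895, 0.1675]
tool_rot: [0.747, 0.665, -0.001, -0.0]
force: [0.2, 0.1, -1.1]
finger_gap: 0.165
gripper_force: 48.9
```

```bash
python3 -m crank '[{"dp":[0,0,0.008],"delta_rot":[0,0,0],"fingers":-1},{"dp":[0,0,0.008],"delta_rot":[0,0,0],"fingers":-1},{"dp":[0,0,0],"delta_rot":[0,0,0],"fingers":-1}]'; python3 -m crank '[{"dp":[0,0,0.01],"delta_rot":[0,0,0],"fingers":-1},{"dp":[0,0,0.01],"delta_rot":[0,0,0],"fingers":-1},{"dp":[0,0,0.01],"delta_rot":[0,0,0],"fingers":-1},{"dp":[0,0,0.004],"delta_rot":[0,0,0],"fingers":-1},{"dp":[0,0,0.004],"delta_rot":[0,0,0],"fingers":-1},{"dp":[0,0,0],"delta_rot":[0,0,0],"fingers":-1}]'
```

```text
t: 23.1
tcp_pos: [0.654, 0.1894, 0.1595]
tool_rot: [0.747, 0.665, -0.001, -0.0]
force: [-0.5, -0.3, -0.5]
finger_gap: 0.159
gripper_force: 48.9
t: 23.6
tcp_pos: [0.6542, 0.1894, 0.1406]
tool_rot: [0.747, 0.665, -0.001, -0.0]
force: [-1.1, -1.3, -2.8]
finger_gap: 0.17
gripper_force: 48.9
```

```bash
python3 -m crank '[{"dp":[0,0,0],"delta_rot":[0,0,0],"fingers":-0.4},{"dp":[0,0,0],"delta_rot":[0,0,0],"fingers":0},{"dp":[0,0,0],"delta_rot":[0,0,0],"fingers":0},{"dp":[0,0,-0.02],"delta_rot":[0,0,0],"fingers":0},{"dp":[0,0,-0.05],"delta_rot":[0,0,0],"fingers":0},{"dp":[0,0,-0.07],"delta_rot":[0,0,0],"fingers":0},{"dp":[0,0,-0.07],"delta_rot":[0,0,0],"fingers":1}]' && python3 -m crank '[{"dp":[0,0,0],"delta_rot":[0,0,-0.019],"fingers":1},{"dp":[0,0,0],"delta_rot":[0,0,-0.019],"fingers":1},{"dp":[0,0,0],"delta_rot":[0,0,-0.019],"fingers":1},{"dp":[0,0,0],"delta_rot":[0,0,-0.019],"fingers":1},{"dp":[0,0,0],"delta_rot":[0,0,-0.019],"fingers":1},{"dp":[0,0,0],"delta_rot":[0,0,-0.019],"fingers":1},{"dp":[0,0,0],"delta_rot":[0,0,-0.019],"fingers":1},{"dp":[0,0,0],"delta_rot":[0,0,-0.019],"fingers":1},{"dp":[0,0,0],"delta_rot":[0,0,-0.019],"fingers":1}]' && python3 -m crank '[{"dp":[0,0,0],"delta_rot":[0,0,-0.019],"fingers":1},{"dp":[0,0,0],"delta_rot":[0,0,-0.019],"fingers":1},{"dp":[0,0,0],"delta_rot":[0,0,-0.019],"fingers":1},{"dp":[0,0,0],"delta_rot":[0,0,-0.019],"fingers":1},{"dp":[0,0,0],"delta_rot":[0,0,-0.019],"fingers":1},{"dp":[0,0,0],"delta_rot":[0,0,-0.019],"fingers":1},{"dp":[0,0,0],"delta_rot":[0,0,-0.019],"fingers":1},{"dp":[0,0,0],"delta_rot":[0,0,-0.019],"fingers":1}]'; python3 - <<'E'
from h import *
snap("side","s11");P=cloud("side",np.load("pics/s11.npy"));im=cv2.imread("pics/s11.png")
hsv=cv2.cvtColor(im,cv2.COLOR_BGR2HSV).astype(int);H,S,V=[hsv[...,i] for i in range(3)]
r=((H<8)|(H>172))&(S>150)&(P[...,0]>.6)&(P[...,0]<.69)&(P[...,1]>.15)&(P[...,1]<.22);q=P[r];print("knob now",len(q),q.mean(0).round(4) if len(q) else "",np.percentile(q[:,2],[3,97]).round(4) if len(q) else "")
E
python3 plan.py .5645 .1555 .2
```

```text
t: 24.18
tcp_pos: [0.6541, 0.1896, 0.2475]
tool_rot: [0.747, 0.665, -0.001, -0.001]
force: [0.5, 0.7, -0.1]
finger_gap: 0.627
gripper_force: 0.0
t: 24.93
tcp_pos: [0.6547, 0.1898, 0.2477]
tool_rot: [0.299, 0.954, 0.0, 0.001]
force: [-0.2, -0.7, 0.4]
finger_gap: 0.999
gripper_force: 0.0
t: 25.6
tcp_pos: [0.6547, 0.1898, 0.2477]
tool_rot: [-0.173, 0.985, 0.0, 0.001]
force: [0.4, 1.2, -0.7]
finger_gap: 0.998
gripper_force: 0.0
knob now 128 [0.6526 0.1925 0.0857] [0.0606 0.1315]
t 25.65 tcp [0.6547 0.1897 0.2477] x [-0.939 -0.344 -0.002] z [ 0.002  0.    -1.   ] F [-0.6  0.6 -0.4] gap 0.996 gf 0.0 q [ 0.12  0.66  1.33  0.    1.14 -1.8 ]
shift total(norm) [ 0.1931 -0.0022  0.095 ] rows>= 4 each [ 0.0483 -0.0006  0.0238]
```

```bash
python3 - <<'E'
from h import *
P=cloud("side",np.load("pics/s11.npy"));im=cv2.imread("pics/s11.png")
hsv=cv2.cvtColor(im,cv2.COLOR_BGR2HSV).astype(int);H,S,V=[hsv[...,i] for i in range(3)]
r=((H<8)|(H>172))&(S>150)&(P[...,0]>.6)&(P[...,0]<.69)&(P[...,1]>.15)&(P[...,1]<.22)
for z0 in np.arange(.05,.14,.008):
    m=r&(P[...,2]>=z0)&(P[...,2]<z0+.008);print(z0.round(3),m.sum(),P[m].mean(0).round(4) if m.any() else "", np.argwhere(m).mean(0).round() if m.any() else "")
E
```

```text
0.05 0  
0.058 17 [0.6503 0.1933 0.0624] [361. 222.]
0.066 25 [0.6506 0.1934 0.0701] [359. 221.]
0.074 23 [0.6511 0.1935 0.0782] [355. 220.]
0.082 59 [0.6527 0.1901 0.0867] [350. 219.]
0.09 0  
0.098 0  
0.106 0  
0.114 0  
0.122 0  
0.13 0  
0.138 0
```

```bash
python3 -m crank '[{"dp":[0.0386,-0.0005,0],"delta_rot":[0,0,0],"fingers":1},{"dp":[0.0386,-0.0005,0],"delta_rot":[0,0,0],"fingers":1},{"dp":[0.0386,-0.0005,0],"delta_rot":[0,0,0],"fingers":1},{"dp":[0.0386,-0.0005,0.02],"delta_rot":[0,0,0],"fingers":1},{"dp":[0.0386,-0.0005,0.03],"delta_rot":[0,0,0],"fingers":1},{"dp":[0,0,0.05],"delta_rot":[0,0,0],"fingers":1},{"dp":[0,0,0.05],"delta_rot":[0,0,0],"fingers":1},{"dp":[0,0,0.04],"delta_rot":[0,0,0],"fingers":1},{"dp":[0,0,0.02],"delta_rot":[0,0,0],"fingers":1},{"dp":[0,0,0.01],"delta_rot":[0,0,0],"fingers":1},{"dp":[0,0,0],"delta_rot":[0,0,0],"fingers":1}]'; python3 -m crank '[{"dp":[0,0,0],"delta_rot":[0,0,0],"fingers":0.6},{"dp":[0,0,0],"delta_rot":[0,0,0],"fingers":0.2},{"dp":[0,0,0],"delta_rot":[0,0,0],"fingers":0},{"dp":[0,0,0],"delta_rot":[0,0,0],"fingers":0},{"dp":[0,0,0],"delta_rot":[0,0,0],"fingers":0}]' 30; python3 plan.py .5645 .1555 .137
```

```text
t: 26.57
tcp_pos: [0.564, 0.1561, 0.1361]
tool_rot: [-0.17, 0.986, 0.0, -0.0]
force: [-0.6, -0.1, -0.1]
finger_gap: 1.001
gripper_force: 0.0
t: 26.98
tcp_pos: [0.5654, 0.1552, 0.1383]
tool_rot: [-0.171, 0.985, -0.001, 0.002]
force: [0.2, -5.2, 6.0]
finger_gap: 0.672
gripper_force: 32.1
t 26.98 tcp [0.5654 0.1552 0.1383] x [-0.942 -0.336 -0.003] z [ 0.004 -0.002 -1.   ] F [ 0.2 -5.2  6. ] gap 0.672 gf 32.12854206562042 q [ 0.08  0.71  1.66 -0.    0.77 -1.83]
shift total(norm) [0.0014 0.0012 0.0027] rows>= 1 each [0.0014 0.0012 0.0027]
```

```bash
python3 -m crank '[{"dp":[0,0,0],"delta_rot":[0,0,0.01],"fingers":0},{"dp":[0,0,0],"delta_rot":[0,0,0.019],"fingers":0},{"dp":[0,0,0],"delta_rot":[0,0,0.019],"fingers":0},{"dp":[0,0,0],"delta_rot":[0,0,0.019],"fingers":0},{"dp":[0,0,0],"delta_rot":[0,0,0.019],"fingers":0},{"dp":[0,0,0],"delta_rot":[0,0,0.019],"fingers":0}]'; python3 -m crank '[{"dp":[0,0,0],"delta_rot":[0,0,0.019],"fingers":0},{"dp":[0,0,0],"delta_rot":[0,0,0.019],"fingers":0},{"dp":[0,0,0],"delta_rot":[0,0,0.019],"fingers":0},{"dp":[0,0,0],"delta_rot":[0,0,0.019],"fingers":0},{"dp":[0,0,0],"delta_rot":[0,0,0.019],"fingers":0},{"dp":[0,0,0],"delta_rot":[0,0,0.01],"fingers":0},{"dp":[0,0,0],"delta_rot":[0,0,0],"fingers":0}]'; cat > carr.py <<'E'
from h import *
import sys
def carr(f,ref="s7"):
    # shift of relays + carriage along u: top-of-block & plate points, compare with ref
    u=np.array([.117,.993]);v=np.array([.993,-.117]);c=np.array([.6356,.0693]);out=[]
    for k in(ref,f):
        P=cloud("side",np.load(f"pics/{k}.npy"));a=(P[...,:2]-c)@u*1000;b=(P[...,:2]-c)@v*1000;z=P[...,2]*1000
        m=(z>56)&(z<63)&(b>10)&(b<42)&(a>-60)&(a<110); h,_=np.histogram(a[m],np.arange(-60,110,2)); out.append((h,np.sort(a[m])))
    (h0,a0),(h1,a1)=out
    print("n",len(a0),len(a1),"median shift",round(np.median(a1)-np.median(a0),2),"mean",round(a1.mean()-a0.mean(),2),"p5,p95",np.round(np.percentile(a1,[5,95])-np.percentile(a0,[5,95]),1))
E
python3 - <<'E'
from carr import *
st();snap("side","s12");carr("s12")
E
```

```text
t: 27.48
tcp_pos: [0.5653, 0.1544, 0.1383]
tool_rot: [0.16, 0.987, -0.001, 0.002]
force: [0.8, -7.6, 7.0]
finger_gap: 0.669
gripper_force: 32.3
t: 28.07
tcp_pos: [0.5649, 0.1537, 0.1383]
tool_rot: [0.47, 0.883, -0.001, 0.002]
force: [1.0, -9.7, 8.0]
finger_gap: 0.67
gripper_force: 32.4
t 28.07 tcp [0.5649 0.1537 0.1383] x [-0.558  0.83  -0.004] z [ 0.002 -0.004 -1.   ] F [ 1.  -9.7  8. ] gap 0.67 gf 32.42080360651016 q [ 0.08  0.71  1.66 -0.01  0.78 -0.51]
n 205 147 median shift -10.61 mean 9.25 p5,p95 [ 9.  10.1]
```

```bash
python3 -m crank '[{"dp":[-0.0033,-0.0022,-0.002],"delta_rot":[0,0,0.01],"fingers":0},{"dp":[0,0,0],"delta_rot":[0,0,0.019],"fingers":0},{"dp":[0,0,0],"delta_rot":[0,0,0.019],"fingers":0},{"dp":[0,0,0],"delta_rot":[0,0,0.019],"fingers":0},{"dp":[0,0,0],"delta_rot":[0,0,0.019],"fingers":0},{"dp":[0,0,0],"delta_rot":[0,0,0.019],"fingers":0},{"dp":[0,0,0],"delta_rot":[0,0,0.019],"fingers":0},{"dp":[0,0,0],"delta_rot":[0,0,0.019],"fingers":0},{"dp":[0,0,0],"delta_rot":[0,0,0.019],"fingers":0},{"dp":[0,0,0],"delta_rot":[0,0,0.019],"fingers":0}]'; python3 -m crank '[{"dp":[0,0,0],"delta_rot":[0,0,0.019],"fingers":0},{"dp":[0,0,0],"delta_rot":[0,0,0.019],"fingers":0},{"dp":[0,0,0],"delta_rot":[0,0,0.019],"fingers":0},{"dp":[0,0,0],"delta_rot":[0,0,0.019],"fingers":0},{"dp":[0,0,0],"delta_rot":[0,0,0.019],"fingers":0},{"dp":[0,0,0],"delta_rot":[0,0,0.019],"fingers":0},{"dp":[0,0,0],"delta_rot":[0,0,0.019],"fingers":0},{"dp":[0,0,0],"delta_rot":[0,0,0.019],"fingers":0},{"dp":[0,0,0],"delta_rot":[0,0,0.01],"fingers":0},{"dp":[0,0,0],"delta_rot":[0,0,0],"fingers":0}]'; python3 - <<'E'
from carr import *
st();snap("side","s13");carr("s13")
E
```

```text
t: 28.95
tcp_pos: [0.5635, 0.1535, 0.1384]
tool_rot: [0.873, 0.488, -0.001, 0.0]
force: [-1.6, -3.9, 4.1]
finger_gap: 0.669
gripper_force: 34.2
t: 29.78
tcp_pos: [0.5629, 0.1546, 0.1383]
tool_rot: [1.0, 0.003, -0.001, -0.001]
force: [-3.5, -0.1, 5.8]
finger_gap: 0.67
gripper_force: 34.2
t 29.78 tcp [0.5629 0.1546 0.1383] x [ 1.     0.006 -0.002] z [-0.002  0.001 -1.   ] F [-3.5 -0.1  5.8] gap 0.67 gf 34.240418672561646 q [0.08 0.7  1.66 0.   0.78 1.64]
n 205 211 median shift 23.48 mean 23.7 p5,p95 [24.7 23.4]
```

```bash
python3 -m crank '[{"dp":[0,0,0],"delta_rot":[0,0,0],"fingers":0.6},{"dp":[0,0,0],"delta_rot":[0,0,0],"fingers":1},{"dp":[0,0,0],"delta_rot":[0,0,0],"fingers":1},{"dp":[0,0,-0.02],"delta_rot":[0,0,0],"fingers":1},{"dp":[0,0,-0.04],"delta_rot":[0,0,0],"fingers":1}]' && python3 -m crank '[{"dp":[0,0,0],"delta_rot":[0,0,-0.019],"fingers":1},{"dp":[0,0,0],"delta_rot":[0,0,-0.019],"fingers":1},{"dp":[0,0,0],"delta_rot":[0,0,-0.019],"fingers":1},{"dp":[0,0,0],"delta_rot":[0,0,-0.019],"fingers":1},{"dp":[0,0,0],"delta_rot":[0,0,-0.019],"fingers":1},{"dp":[0,0,0],"delta_rot":[0,0,-0.019],"fingers":1},{"dp":[0,0,0],"delta_rot":[0,0,-0.019],"fingers":1},{"dp":[0,0,0],"delta_rot":[0,0,-0.019],"fingers":1},{"dp":[0,0,0],"delta_rot":[0,0,-0.019],"fingers":1},{"dp":[0,0,0],"delta_rot":[0,0,-0.019],"fingers":1}]' && python3 -m crank '[{"dp":[0,0,0],"delta_rot":[0,0,-0.019],"fingers":1},{"dp":[0,0,0],"delta_rot":[0,0,-0.019],"fingers":1},{"dp":[0,0,0],"delta_rot":[0,0,-0.019],"fingers":1},{"dp":[0,0,0],"delta_rot":[0,0,-0.019],"fingers":1},{"dp":[0,0,0],"delta_rot":[0,0,-0.019],"fingers":1},{"dp":[0,0,0],"delta_rot":[0,0,-0.019],"fingers":1},{"dp":[0,0,0],"delta_rot":[0,0,-0.019],"fingers":1},{"dp":[0,0,0],"delta_rot":[0,0,-0.019],"fingers":1},{"dp":[0,0,0],"delta_rot":[0,0,-0.019],"fingers":1},{"dp":[0,0,0],"delta_rot":[0,0,-0.019],"fingers":1}]' && python3 -m crank '[{"dp":[0,0,0],"delta_rot":[0,0,-0.019],"fingers":1},{"dp":[0,0,0],"delta_rot":[0,0,-0.019],"fingers":1},{"dp":[0,0,0],"delta_rot":[0,0,-0.019],"fingers":1},{"dp":[0,0,0],"delta_rot":[0,0,-0.019],"fingers":1},{"dp":[0,0,0],"delta_rot":[0,0,-0.019],"fingers":1},{"dp":[0,0,0],"delta_rot":[0,0,-0.019],"fingers":1},{"dp":[0,0,0],"delta_rot":[0,0,-0.019],"fingers":1},{"dp":[0,0,0],"delta_rot":[0,0,-0.019],"fingers":1},{"dp":[0,0,0],"delta_rot":[0,0,-0.019],"fingers":1},{"dp":[0,0,0],"delta_rot":[0,0,-0.019],"fingers":1},{"dp":[0,0,0],"delta_rot":[0,0,0],"fingers":1}]'; python3 plan.py .564 .154 .137; python3 - <<'E'
from carr import *
snap("side","s14");carr("s14")
E
```

```text
t: 30.25
tcp_pos: [0.5627, 0.1539, 0.166]
tool_rot: [1.0, 0.004, -0.002, 0.0]
force: [0.5, 0.5, 0.6]
finger_gap: 1.0
gripper_force: 0.0
t: 31.08
tcp_pos: [0.5643, 0.1541, 0.1681]
tool_rot: [0.823, 0.568, 0.0, 0.0]
force: [-0.0, -0.1, 0.1]
finger_gap: 1.003
gripper_force: 0.0
t: 31.92
tcp_pos: [0.5643, 0.1541, 0.1681]
tool_rot: [0.361, 0.932, 0.0, 0.0]
force: [-0.9, 0.3, 0.7]
finger_gap: 0.998
gripper_force: 0.0
t: 32.83
tcp_pos: [0.5643, 0.1541, 0.1681]
tool_rot: [-0.223, 0.975, -0.0, 0.001]
force: [-0.3, -0.4, 0.2]
finger_gap: 1.004
gripper_force: 0.0
t 32.83 tcp [0.5643 0.1541 0.1681] x [-0.9   -0.436 -0.001] z [ 0.001  0.    -1.   ] F [-0.3 -0.4  0.2] gap 1.004 gf 0.0 q [ 0.08  0.66  1.65 -0.    0.84 -1.95]
shift total(norm) [0.0007 0.0001 0.0622] rows>= 1 each [0.0007 0.0001 0.0622]
n 205 217 median shift 23.73 mean 23.46 p5,p95 [22.8 23.6]
```

```bash
python3 -m crank '[{"dp":[0,0,0.03],"delta_rot":[0,0,0],"fingers":1},{"dp":[0,0,0.02],"delta_rot":[0,0,0],"fingers":1},{"dp":[0,0,0.009],"delta_rot":[0,0,0],"fingers":1},{"dp":[0,0,0],"delta_rot":[0,0,0],"fingers":1},{"dp":[0,0,0],"delta_rot":[0,0,0],"fingers":0.6},{"dp":[0,0,0],"delta_rot":[0,0,0],"fingers":0.2},{"dp":[0,0,0],"delta_rot":[0,0,0],"fingers":0},{"dp":[0,0,0],"delta_rot":[0,0,0],"fingers":0},{"dp":[0,0,0],"delta_rot":[0,0,0],"fingers":0}]' 30 && python3 -m crank '[{"dp":[0,0,0],"delta_rot":[0,0,0.01],"fingers":0},{"dp":[0,0,0],"delta_rot":[0,0,0.019],"fingers":0},{"dp":[0,0,0],"delta_rot":[0,0,0.019],"fingers":0},{"dp":[0,0,0],"delta_rot":[0,0,0.019],"fingers":0},{"dp":[0,0,0],"delta_rot":[0,0,0.019],"fingers":0},{"dp":[0,0,0],"delta_rot":[0,0,0.019],"fingers":0},{"dp":[0,0,0],"delta_rot":[0,0,0.019],"fingers":0},{"dp":[0,0,0],"delta_rot":[0,0,0.019],"fingers":0},{"dp":[0,0,0],"delta_rot":[0,0,0.019],"fingers":0},{"dp":[0,0,0],"delta_rot":[0,0,0.019],"fingers":0}]'  && python3 -m crank '[{"dp":[0,0,0],"delta_rot":[0,0,0.019],"fingers":0},{"dp":[0,0,0],"delta_rot":[0,0,0.019],"fingers":0},{"dp":[0,0,0],"delta_rot":[0,0,0.019],"fingers":0},{"dp":[0,0,0],"delta_rot":[0,0,0.019],"fingers":0},{"dp":[0,0,0],"delta_rot":[0,0,0.019],"fingers":0},{"dp":[0,0,0],"delta_rot":[0,0,0.019],"fingers":0},{"dp":[0,0,0],"delta_rot":[0,0,0.019],"fingers":0},{"dp":[0,0,0],"delta_rot":[0,0,0.019],"fingers":0},{"dp":[0,0,0],"delta_rot":[0,0,0.019],"fingers":0},{"dp":[0,0,0],"delta_rot":[0,0,0.019],"fingers":0}]'; python3 - <<'E'
from carr import *
st();snap("side","s15");carr("s15")
E
```

```text
t: 33.63
tcp_pos: [0.5641, 0.1544, 0.1386]
tool_rot: [-0.222, 0.975, 0.0, 0.0]
force: [-1.9, 1.9, 4.7]
finger_gap: 0.668
gripper_force: 32.4
t: 34.47
tcp_pos: [0.5641, 0.1546, 0.1386]
tool_rot: [0.34, 0.94, 0.001, 0.0]
force: [-1.0, 2.6, 3.4]
finger_gap: 0.669
gripper_force: 32.5
t: 35.3
tcp_pos: [0.5642, 0.1546, 0.1386]
tool_rot: [0.81, 0.587, 0.001, 0.0]
force: [-1.0, 2.7, 3.2]
finger_gap: 0.67
gripper_force: 32.5
t 35.3 tcp [0.5642 0.1546 0.1386] x [0.312 0.95  0.001] z [ 0.001  0.001 -1.   ] F [-1.   2.7  3.2] gap 0.67 gf 32.48279571533203 q [0.08 0.7  1.66 0.   0.77 0.39]
n 205 215 median shift 39.03 mean 40.3 p5,p95 [43.4 37.9]
```

```bash
python3 -m crank '[{"dp":[0,0,0],"delta_rot":[0,0,0.019],"fingers":0},{"dp":[0,0,0],"delta_rot":[0,0,0.019],"fingers":0},{"dp":[0,0,0],"delta_rot":[0,0,0.019],"fingers":0},{"dp":[0,0,0],"delta_rot":[0,0,0.019],"fingers":0},{"dp":[0,0,0],"delta_rot":[0,0,0.019],"fingers":0},{"dp":[0,0,0],"delta_rot":[0,0,0.019],"fingers":0},{"dp":[0,0,0],"delta_rot":[0,0,0.019],"fingers":0},{"dp":[0,0,0],"delta_rot":[0,0,0.019],"fingers":0},{"dp":[0,0,0],"delta_rot":[0,0,0.019],"fingers":0},{"dp":[0,0,0],"delta_rot":[0,0,0.019],"fingers":0},{"dp":[0,0,0],"delta_rot":[0,0,0.01],"fingers":0},{"dp":[0,0,0],"delta_rot":[0,0,0],"fingers":0}]'; python3 - <<'E'
from carr import *
st();snap("side","s16");carr("s16");carr("s16","s14")
u=np.array([.117,.993]);v=np.array([.993,-.117]);c=np.array([.6356,.0693])
def prof(f):
    P=cloud("side",np.load(f"pics/{f}.npy"));a=(P[...,:2]-c)@u*1000;b=(P[...,:2]-c)@v*1000;z=P[...,2]*1000
    m=(b>-36)&(b<36)&(z>37)&(z<46); 
    # right-hand end of the carriage
    for b0 in(-32,-22,14,24,34):
        q=np.sort(a[m&(b>b0-5)&(b<b0+5)&(a>-70)]); print(f,b0,q[2:8:2].round(1),end="; ")
    print()
prof("s7");prof("s16")
E
```

```text
t: 36.35
tcp_pos: [0.5643, 0.1544, 0.1386]
tool_rot: [1.0, 0.002, 0.001, -0.0]
force: [-1.1, 2.4, 6.5]
finger_gap: 0.668
gripper_force: 32.6
t 36.35 tcp [0.5643 0.1544 0.1386] x [1.    0.004 0.001] z [ 0.001  0.    -1.   ] F [-1.1  2.4  6.5] gap 0.668 gf 32.60607361793518 q [0.08 0.7  1.66 0.   0.78 1.64]
n 205 237 median shift 46.63 mean 46.79 p5,p95 [46.7 46.7]
n 217 237 median shift 22.9 mean 23.32 p5,p95 [23.9 23. ]
s7 -32 [-44.6 -44.4 -43.7]; s7 -22 [-44.5 -44.3 -43.3]; s7 14 [-44.7 -43.3 -43.2]; s7 24 [-44.7 -43.1 -42.7]; s7 34 [39.  41.3 41.9]; 
s16 -32 [59.3 60.6 62.9]; s16 -22 [18.  20.3 37.2]; s16 14 [1.9 1.9 2.4]; s16 24 [2.4 2.9 3.7]; s16 34 [41.6 92.6 94.2];
```

```bash
python3 -m crank '[{"dp":[0,0,0],"delta_rot":[0,0,0],"fingers":0.6},{"dp":[0,0,0],"delta_rot":[0,0,0],"fingers":1},{"dp":[0,0,0],"delta_rot":[0,0,0],"fingers":1},{"dp":[0,0,-0.03],"delta_rot":[0,0,0],"fingers":1},{"dp":[0,0,-0.07],"delta_rot":[0,0,0],"fingers":1},{"dp":[0,0,-0.07],"delta_rot":[0,0,0],"fingers":1},{"dp":[0,0,-0.03],"delta_rot":[0,0,0],"fingers":0.2}]' && python3 -m crank '[{"dp":[0,0,0],"delta_rot":[0,0,-0.0192],"fingers":0},{"dp":[0,0,0],"delta_rot":[0,0,-0.0192],"fingers":0},{"dp":[0,0,0],"delta_rot":[0,0,-0.0192],"fingers":0},{"dp":[0,0,0],"delta_rot":[0,0,-0.0192],"fingers":0},{"dp":[0,0,0],"delta_rot":[0,0,-0.0192],"fingers":0},{"dp":[0,0,0],"delta_rot":[0,0,-0.0192],"fingers":0},{"dp":[0,0,0],"delta_rot":[0,0,-0.0192],"fingers":0},{"dp":[0,0,0],"delta_rot":[0,0,-0.0192],"fingers":0},{"dp":[0,0,0],"delta_rot":[0,0,-0.0192],"fingers":0},{"dp":[0,0,0],"delta_rot":[0,0,-0.0192],"fingers":0},{"dp":[0,0,0],"delta_rot":[0,0,-0.0192],"fingers":0},{"dp":[0,0,0],"delta_rot":[0,0,-0.0192],"fingers":0}]'; python3 plan.py .6541 .1894 .19 -6.7; python3 - <<'E'
from carr import *
snap("side","s17");carr("s17")
P=cloud("side",np.load("pics/s17.npy"));im=cv2.imread("pics/s17.png")
hsv=cv2.cvtColor(im,cv2.COLOR_BGR2HSV).astype(int);H,S,V=[hsv[...,i] for i in range(3)]
r=((H<8)|(H>172))&(S>150)&(P[...,0]>.6)&(P[...,0]<.69)&(P[...,1]>.15)&(P[...,1]<.22)
for z0 in (.058,.066,.074,.082):
    m=r&(P[...,2]>=z0)&(P[...,2]<z0+.008);print(z0,m.sum(),P[m].mean(0).round(4) if m.any() else "")
E
```

```text
t: 36.98
tcp_pos: [0.5657, 0.1539, 0.2415]
tool_rot: [1.0, 0.002, 0.003, -0.0]
force: [0.5, -0.2, 0.0]
finger_gap: 0.882
gripper_force: 0.0
t: 37.98
tcp_pos: [0.5638, 0.1537, 0.2375]
tool_rot: [0.746, 0.666, -0.0, -0.0]
force: [0.7, -0.1, -0.4]
finger_gap: 0.502
gripper_force: 0.0
t 37.98 tcp [0.5638 0.1537 0.2375] x [ 0.114  0.994 -0.001] z [-0.001 -0.    -1.   ] F [ 0.7 -0.1 -0.4] gap 0.502 gf 0.0 q [ 0.08  0.56  1.6  -0.    0.99  0.19]
turn total(norm) [-0.0001  0.0001  0.0005] rows>= 1 each [-0.0001  0.0001  0.0005]
shift total(norm) [0.092  0.1709 0.095 ] rows>= 4 each [0.023  0.0427 0.0238]
n 205 227 median shift 47.57 mean 47.35 p5,p95 [47. 46.]
0.058 13 [0.65   0.1934 0.0639]
0.066 23 [0.6502 0.1933 0.0701]
0.074 23 [0.6506 0.1935 0.0784]
0.082 57 [0.6523 0.1896 0.0865]
```

```bash
python3 -m crank '[{"dp":[0.023,0.0427,0],"delta_rot":[0,0,0.0005],"fingers":0},{"dp":[0.023,0.0427,0],"delta_rot":[0,0,0],"fingers":0},{"dp":[0.023,0.0427,0],"delta_rot":[0,0,0],"fingers":0},{"dp":[0.023,0.0427,0],"delta_rot":[0,0,0],"fingers":0},{"dp":[0,0,0.05],"delta_rot":[0,0,0],"fingers":0},{"dp":[0,0,0.045],"delta_rot":[0,0,0],"fingers":0},{"dp":[0,0,0],"delta_rot":[0,0,0],"fingers":0}]'; python3 plan.py .6541 .1894 .1406 -6.7
```

```text
t: 38.62
tcp_pos: [0.6517, 0.1886, 0.1851]
tool_rot: [0.75, 0.661, -0.004, -0.003]
force: [-1.0, -1.0, -0.6]
finger_gap: 0.501
gripper_force: 0.0
t 38.62 tcp [0.6517 0.1886 0.1851] x [ 0.125  0.992 -0.003] z [-0.01  -0.002 -1.   ] F [-1.  -1.  -0.6] gap 0.501 gf 0.0 q [ 0.12  0.74  1.38 -0.    1.04  0.24]
turn total(norm) [-0.0016  0.0004 -0.0014] rows>= 1 each [-0.0016  0.0004 -0.0014]
shift total(norm) [0.0021 0.0046 0.089 ] rows>= 2 each [0.001  0.0023 0.0445]
```

```bash
python3 -m crank '[{"dp":[0,0,0],"delta_rot":[0,0,0],"fingers":0},{"dp":[0,0,0],"delta_rot":[0,0,0],"fingers":0}]'; python3 plan.py .6541 .1894 .1406 -6.7
```

```text
t: 38.78
tcp_pos: [0.6547, 0.1891, 0.191]
tool_rot: [0.75, 0.662, 0.0, 0.0]
force: [-0.5, 0.1, 0.7]
finger_gap: 0.502
gripper_force: 0.0
t 38.78 tcp [0.6547 0.1891 0.191 ] x [0.124 0.992 0.   ] z [ 0.001 -0.    -1.   ] F [-0.5  0.1  0.7] gap 0.502 gf 0.0 q [ 0.12  0.73  1.37 -0.    1.04  0.24]
turn total(norm) [ 0.0001 -0.     -0.0012] rows>= 1 each [ 0.0001 -0.     -0.0012]
shift total(norm) [ 0.0005 -0.0012  0.1008] rows>= 2 each [ 0.0002 -0.0006  0.0504]
```

```bash
python3 -m crank '[{"dp":[0.0005,-0.0012,0.04],"delta_rot":[0,0,-0.001],"fingers":0},{"dp":[0,0,0.04],"delta_rot":[0,0,0],"fingers":0},{"dp":[0,0,0.018],"delta_rot":[0,0,0],"fingers":0},{"dp":[0,0,0],"delta_rot":[0,0,0],"fingers":0},{"dp":[0,0,0],"delta_rot":[0,0,0],"fingers":-0.4},{"dp":[0,0,0],"delta_rot":[0,0,0],"fingers":-0.7},{"dp":[0,0,0],"delta_rot":[0,0,0],"fingers":-1},{"dp":[0,0,0],"delta_rot":[0,0,0],"fingers":-1},{"dp":[0,0,0],"delta_rot":[0,0,0],"fingers":-1}]' 50 && python3 -m crank '[{"dp":[0,0,-0.02],"delta_rot":[0,0,0],"fingers":-1},{"dp":[0,0,-0.04],"delta_rot":[0,0,0],"fingers":-1},{"dp":[0,0,-0.05],"delta_rot":[0,0,0],"fingers":-1},{"dp":[0,0,-0.05],"delta_rot":[0,0,0],"fingers":-1},{"dp":[0,0,0],"delta_rot":[0,0,0],"fingers":-1},{"dp":[0,0,0],"delta_rot":[0,0,0],"fingers":-1}]'; python3 plan.py .5666 .0951 .22 -6.7
```

```text
t: 39.53
tcp_pos: [0.6545, 0.1897, 0.1431]
tool_rot: [0.747, 0.664, 0.001, 0.001]
force: [-0.8, 0.4, 5.4]
finger_gap: 0.161
gripper_force: 48.8
t: 40.03
tcp_pos: [0.6547, 0.1897, 0.2237]
tool_rot: [0.747, 0.664, 0.002, 0.001]
force: [-0.2, -0.9, -1.9]
finger_gap: 0.161
gripper_force: 49.1
t 40.03 tcp [0.6547 0.1897 0.2237] x [0.117 0.993 0.001] z [ 0.005  0.001 -1.   ] F [-0.2 -0.9 -1.9] gap 0.161 gf 49.09947395324707 q [0.12 0.69 1.35 0.   1.09 0.24]
turn total(norm) [ 0.0007 -0.0002 -0.0001] rows>= 1 each [ 0.0007 -0.0002 -0.0001]
shift total(norm) [-0.2085 -0.153   0.0074] rows>= 4 each [-0.0521 -0.0383  0.0018]
```

```bash
python3 -m crank '[{"dp":[-0.0417,-0.0306,0],"delta_rot":[0,0,0],"fingers":-1},{"dp":[-0.0417,-0.0306,0],"delta_rot":[0,0,0],"fingers":-1},{"dp":[-0.0417,-0.0306,0],"delta_rot":[0,0,0],"fingers":-1},{"dp":[-0.0417,-0.0306,0],"delta_rot":[0,0,0],"fingers":-1},{"dp":[-0.0417,-0.0306,0],"delta_rot":[0,0,0],"fingers":-1},{"dp":[0,0,0.03],"delta_rot":[0,0,0],"fingers":-1},{"dp":[0,0,0.03],"delta_rot":[0,0,0],"fingers":-1},{"dp":[0,0,0],"delta_rot":[0,0,0],"fingers":-1},{"dp":[0,0,0],"delta_rot":[0,0,0],"fingers":-1},{"dp":[0,0,0],"delta_rot":[0,0,0],"fingers":-1}]'; python3 - <<'E'
from ortho import *
st();s,d=snap("side","s18");t,_=snap("top","t18");P=cloud("side",d)
p=(P[...,0]>.54)&(P[...,0]<.59)&(P[...,1]>.07)&(P[...,1]<.12)&(P[...,2]>.06)
for z0 in np.arange(.06,.13,.008):
    m=p&(P[...,2]>=z0)&(P[...,2]<z0+.008); print(z0.round(3),m.sum(),P[m].mean(0).round(4) if m.sum()>2 else "")
s=s[:,:,::-1].copy()
cv2.imwrite("pics/v13.png",np.hstack([cv2.resize(s[280:380,215:325],(550,500),interpolation=cv2.INTER_CUBIC),cv2.resize(ortho("side",s,.53,.60,.05,.12,.053,3.5,10),(245,500))]))
E
python3 plan.py .5666 .0951 .19 -6.7
```

```text
t: 40.87
tcp_pos: [0.5656, 0.0951, 0.1911]
tool_rot: [0.747, 0.664, -0.0, -0.0]
force: [0.4, -0.0, -0.2]
finger_gap: 0.162
gripper_force: 49.1
t 40.87 tcp [0.5656 0.0951 0.1911] x [ 0.117  0.993 -0.   ] z [-0.001  0.    -1.   ] F [ 0.4 -0.  -0.2] gap 0.162 gf 49.112640023231506 q [-0.03  0.61  1.66 -0.    0.87  0.09]
0.06 1 
0.068 8 [0.5634 0.0965 0.0742]
0.076 18 [0.5634 0.0957 0.0808]
0.084 12 [0.5644 0.0975 0.0884]
0.092 9 [0.5632 0.097  0.0936]
0.1 46 [0.5639 0.0987 0.1048]
0.108 21 [0.5654 0.0997 0.1116]
0.116 28 [0.5657 0.1016 0.1205]
0.124 75 [0.5654 0.1026 0.1284]
t 40.97 tcp [0.5661 0.0953 0.1918] x [0.117 0.993 0.   ] z [ 0.001 -0.    -1.   ] F [ 0.4  0.  -0.4] gap 0.165 gf 49.11290466785431 q [-0.03  0.61  1.66  0.    0.87  0.09]
turn total(norm) [ 0.0002 -0.     -0.    ] rows>= 1 each [ 0.0002 -0.     -0.    ]
shift total(norm) [-0.0002  0.0011  0.0036] rows>= 1 each [-0.0002  0.0011  0.0036]
```

View pics/v13.png

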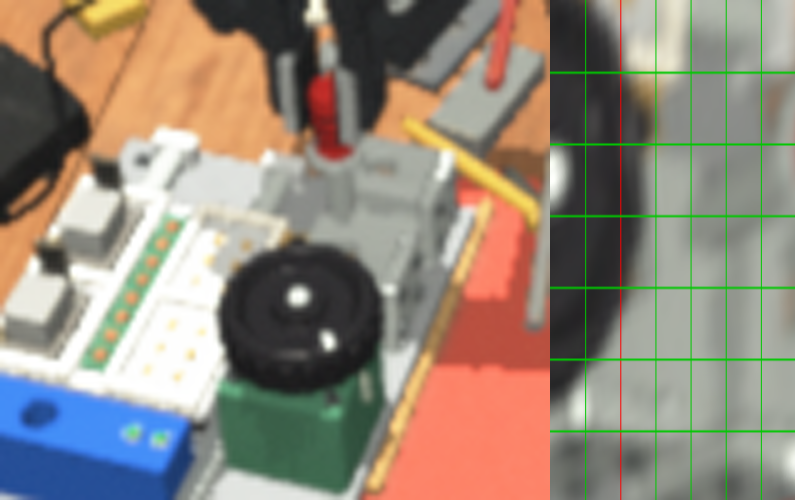

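```bash
python3 -m crank '[{"dp":[0,0.0015,0.01],"delta_rot":[0,0,0],"fingers":-1},{"dp":[0,0,0.01],"delta_rot":[0,0,0],"fingers":-1},{"dp":[0,0,0.01],"delta_rot":[0,0,0],"fingers":-1},{"dp":[0,0,0.005],"delta_rot":[0,0,0],"fingers":-1},{"dp":[0,0,0.005],"delta_rot":[0,0,0],"fingers":-1},{"dp":[0,0,0],"delta_rot":[0,0,0],"fingers":-1}]'; python3 -m crank '[{"dp":[0,0,0.005],"delta_rot":[0,0,0],"fingers":-1},{"dp":[0,0,0.005],"delta_rot":[0,0,0],"fingers":-1},{"dp":[0,0,0],"delta_rot":[0,0,0],"fingers":-1}]'
```

```text
t: 41.47
tcp_pos: [0.5661, 0.0949, 0.1707]
tool_rot: [0.747, 0.664, -0.0, -0.0]
force: [-0.3, -0.4, -0.3]
finger_gap: 0.162
gripper_force: 49.1
t: 41.72
tcp_pos: [0.5663, 0.0949, 0.166]
tool_rot: [0.747, 0.664, -0.0, -0.0]
force: [1.2, -0.2, -0.6]
finger_gap: 0.16
gripper_force: 49.1
```

```bash
python3 -m crank '[{"dp":[0,0,0.005],"delta_rot":[0,0,0],"fingers":-1},{"dp":[0,0,0.005],"delta_rot":[0,0,0],"fingers":-1},{"dp":[0,0,0.005],"delta_rot":[0,0,0],"fingers":-1},{"dp":[0,0,0],"delta_rot":[0,0,0],"fingers":-1}]'; python3 -m crank '[{"dp":[0,0,0.005],"delta_rot":[0,0,0],"fingers":-1},{"dp":[0,0,0.005],"delta_rot":[0,0,0],"fingers":-1},{"dp":[0,0,0.005],"delta_rot":[0,0,0],"fingers":-1},{"dp":[0,0,0],"delta_rot":[0,0,0],"fingers":-1}]'
```

```text
t: 42.05
tcp_pos: [0.5663, 0.0949, 0.1584]
tool_rot: [0.747, 0.664, -0.0, -0.0]
force: [0.4, 0.9, -1.2]
finger_gap: 0.163
gripper_force: 49.1
t: 42.38
tcp_pos: [0.5662, 0.0949, 0.1508]
tool_rot: [0.747, 0.664, -0.0, -0.0]
force: [1.1, 0.8, -1.7]
finger_gap: 0.162
gripper_force: 49.1
```

```bash
python3 -m crank '[{"dp":[0,0,0.006],"delta_rot":[0,0,0],"fingers":-1},{"dp":[0,0,0.005],"delta_rot":[0,0,0],"fingers":-1},{"dp":[0,0,0.004],"delta_rot":[0,0,0],"fingers":-1},{"dp":[0,0,0],"delta_rot":[0,0,0],"fingers":-1}]'; python3 -m crank '[{"dp":[0,0,0.002],"delta_rot":[0,0,0],"fingers":-1},{"dp":[0,0,0.002],"delta_rot":[0,0,0],"fingers":-1},{"dp":[0,0,0],"delta_rot":[0,0,0],"fingers":-1}]'
```

```text
t: 42.72
tcp_pos: [0.5663, 0.0949, 0.1435]
tool_rot: [0.747, 0.664, -0.0, -0.0]
force: [0.6, -0.2, -1.3]
finger_gap: 0.159
gripper_force: 49.1
t: 42.97
tcp_pos: [0.5663, 0.095, 0.1431]
tool_rot: [0.747, 0.664, 0.0, 0.0]
force: [-1.6, 0.7, 6.9]
finger_gap: 0.16
gripper_force: 50.0
```

```bash
python3 -m crank '[{"dp":[0,0,0],"delta_rot":[0,0,0],"fingers":-0.5},{"dp":[0,0,0],"delta_rot":[0,0,0],"fingers":-0.2},{"dp":[0,0,0],"delta_rot":[0,0,0],"fingers":0},{"dp":[0,0,0],"delta_rot":[0,0,0],"fingers":0},{"dp":[0,0,-0.02],"delta_rot":[0,0,0],"fingers":0},{"dp":[0,0,-0.05],"delta_rot":[0,0,0],"fingers":0},{"dp":[0,0,-0.07],"delta_rot":[0,0,0],"fingers":0},{"dp":[0,0,-0.07],"delta_rot":[0,0,0],"fingers":0},{"dp":[0,-0.07,0],"delta_rot":[0,0,0],"fingers":0},{"dp":[0,-0.07,0],"delta_rot":[0,0,0],"fingers":0},{"dp":[0,-0.07,0],"delta_rot":[0,0,0],"fingers":0},{"dp":[0,0,0],"delta_rot":[0,0,0],"fingers":0}]'; python3 -m crank '[{"dp":[0,0,0],"delta_rot":[0,0,0],"fingers":0},{"dp":[0,0,0],"delta_rot":[0,0,0],"fingers":0}]'; python3 - <<'E'
from carr import *
st();im,d=snap("side","s19");carr("s19");P=cloud("side",d)
cv2.imwrite("pics/v14.png",cv2.resize(im[260:380,190:350,::-1],(800,600),interpolation=cv2.INTER_CUBIC))
hsv=cv2.cvtColor(im,cv2.COLOR_RGB2HSV).astype(int);H,S,V=[hsv[...,i] for i in range(3)]
r=((H<8)|(H>172))&(S>150)&(P[...,0]>.53)&(P[...,0]<.6)&(P[...,1]>.05)&(P[...,1]<.13)&(P[...,2]>.05)
for z0 in (.05,.058,.066,.074,.082,.09):
    m=r&(P[...,2]>=z0)&(P[...,2]<z0+.008);print(z0,m.sum(),P[m].mean(0).round(4) if m.any() else "")
E
```

```text
t: 43.97
tcp_pos: [0.4526, 0.1082, 0.2465]
tool_rot: [0.747, 0.665, -0.005, -0.004]
force: [-1.0, -0.2, -0.0]
finger_gap: 0.497
gripper_force: 0.0
t: 44.13
tcp_pos: [0.4632, 0.1072, 0.2478]
tool_rot: [0.747, 0.664, 0.001, 0.001]
force: [-0.2, 0.7, 0.1]
finger_gap: 0.498
gripper_force: 0.0
t 44.13 tcp [0.4632 0.1072 0.2478] x [0.117 0.993 0.   ] z [ 0.003 -0.    -1.   ] F [-0.2  0.7  0.1] gap 0.498 gf 0.0 q [-0.01  0.41  1.86 -0.    0.86  0.11]
n 205 237 median shift 46.86 mean 48.27 p5,p95 [47.6 47.2]
0.05 0 
0.058 11 [0.5625 0.0993 0.0627]
0.066 20 [0.5643 0.1001 0.0699]
0.074 20 [0.5635 0.0994 0.0784]
0.082 42 [0.565  0.0959 0.0866]
0.09 1 [0.5605 0.1274 0.0917]
```

View pics/v14.png

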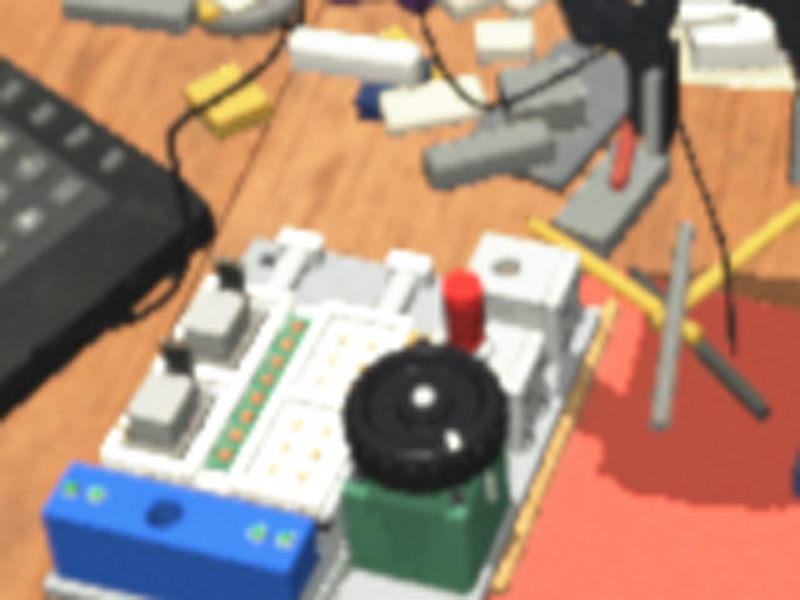

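```bash
python3 -c "
from station import manip
print(manip.sign_off())"
```

```text
the job is handed in; nothing more can be done
None
```

I handed the job in after about 44 s of robot time. Both relays I could find are down in nests, the carriage is at the dock, and the pin is through the dock fork and lug with its collar home; sign-off returned no verdict.

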